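# Seat a square tube against the jig's stop and lock the toggle clamp on it

## Robot

A 7-joint arm with a two-finger parallel gripper is mounted at the origin on a cart in front of the work surface, level with it; the furniture and walls round the work are solid. World frame = base frame: x ahead of the robot, y to its left, z up, the work surface at z = 0. Lengths are in m, angles in rad, forces in N, time in s.
With the tool pointing down it reaches from about 0.35 to 0.9 m from the base axis. Payload 8.1 kg.
Tool frame: the origin (TCP) lies at the very end of the fingers, on their centre line; the grasp point (between the pads) lies 19 mm behind it; x points along the fingers, y is the direction in which the jaws open and shut, and the axes are right-handed (so a half turn about x gives the same grasp; the last joint's range is limited). The gripper opens to 92 mm and grips with 3 to 60 N. Pads are 19 mm wide; open, the fingers measure 130 mm over their backs; the gripper's body (75 mm by 190 mm) begins 47 mm behind the grasp point.
Start: joints at [1.214, 0.434, 0.025, 1.573, -0.012, 1.134, -0.075], TCP at [0.157, -0.605, 0.227] pointing down, gripper open.
Joint ranges: [-2.62, 2.62], [-0.44, 2.09], [-1.27, 1.32], [0.08, 2.57], [-1.32, 4.46], [0.12, 2], [-2.74, 2.74]. Speed limits (rad/s): [2.22, 2.22, 3.01, 3.01, 3.14, 3.14, 3.14].

## Interface

Orientations are given as a rotation vector (axis times angle).
In Python, from cell import arm gives the robot as it stands.
- The arm moves only by the tool servo_tool, never from a script. Its argument "plan" is a list of rows, each a list of 2 entries, a list of its own where there are three numbers: the shift along the world's x, y, z in cm, then the turn, a rotation vector about the world's x, y, z in degrees. A call has 1 to 12 rows; each row is the pose to reach, as a shift and turn from the pose measured when the call began; what a row does not reach only later rows make up. A row lasts 1/10 s, in which the tool goes at most 50 mm and 8.59 degrees, less where a joint would pass 70% of its speed; a pose out of reach is approached as far as the arm can. A call with a gripper value outside its range is refused whole. "grip" is the opening, from 0 (shut) to 1 (fully open), set as the call begins (left out, the last holds). The fingers move at their own pace and stop on an object; "squeeze" is the grip in N (left out, the last holds). Time passes only in rows, so rows that repeat a pose let the fingers close. It gives the time, the measured TCP pose, the force and the opening at its end, in the units of the state.
- arm.observe(): the state, without advancing time (a new reading comes with each control period).
- arm.get_image(name): name is "side" or "top" or "wrist"; returns a dict with "frame" (400x640x3 uint8, blue, green, red), "fx", "fy", "cx", "cy" (pixels), "D" ([k1, k2, p1, p2, k3] as OpenCV has them; the pictures are not rectified), "position" and "rotation" of the camera in the world. Camera axes: x right, y down, z forward; pixel columns grow to the right and rows downward; lengths in m; the calibration is good to about 2 mm. A picture is of the moment at which its call begins. There is no depth.
- arm.sign_off(): hands the job in, once; it reports no verdict.
Trained networks look in a picture, given as the dict that the camera call returned (one of the last four; its "shot" number tells which), for a name from the list of things; names that differ only in an ending like _2 or _b are one class to them, and where a whole thing is asked for, a point or a joint stands for the part that bears it (a point fixed in the world has none). Each returns a list of dicts, best first, with "score" (0 to 1); they miss things now and then, are a little off and sometimes report something else, mostly with a low value. They report only what shows in the picture. A call takes as long as a camera call. They do not tell look-alikes from the thing itself.
- arm.search_frame(picture, query): "at" ([column, row] in pixels, amid what is visible of it).
- arm.trace(picture, query): "pixels" (400x640 bool, what is visible of it) and "at" ([column, row] in pixels, amid what is visible of it).
The state is a dict: "clock": time; "joints": joint angles; "dq": joint speeds; "joint_efforts": joint torques, N m; "position": TCP position; "ee_rot": TCP orientation; "force": force on the tool from outside, world axes, zero at the start; "ft_torque": the same for the moment, N m; "width": opening from 0.0 (shut) to 1.0 (fully open).
Only numpy, scipy, OpenCV 4.12 (cv2) and the standard library are available. Lean on these libraries where they do the work, as an engineer would, in place of code of your own. Each camera call takes 0.05 s, during which the arm holds its last target.

## Task

Get the 25 mm square tube ready for tacking: lay it flat in the channel of the welding jig and slide it along until its end bears against the head of the stop rod. Nobody has measured how far the rod stands out and only a light nip of its thumb screw holds that setting, so feel for the contact and do not push the rod in. Then push the toggle clamp's upright handle over and down until it snaps past dead centre and locks the tube down; force nothing on the jig, leave the other things on the table where they are, and let go of everything.

Things in the scene. Friction and masses are not known exactly. Their poses are not given: they have to be found in the camera images.
- jig: Welding jig screwed to the table: dark steel plate, its top (the bed) 10 mm above the table. Origin: at table height on the channel's centre line x = 0. +y runs along the channel away from stop and clamp, roughly to the robot's left; x across, z up. Plate: y -112 to +172, x -75 to +75 mm. The toggle clamp stands on the centre line behind the stop (y -112 to -25 mm), its arm reaching over the stop.
- channel_mid (a point): Middle of the channel on its bed (jig y = +99 mm), axes as the jig's. Two steel rails run 67 mm either way along y, open at the ends: walls 28 mm apart and 5 mm high, then lips splayed out to 38 mm apart. The rails' tops are 10 mm above the bed: a 25 mm tube lying in it stands 15 mm proud and is held by that upper part.
- stop_block: Aluminium stop block with its rod. Origin: on the channel's centre line in the block's face towards +y (jig y = -10 mm), 12.5 mm above the bed; axes as the jig's. From the face a steel rod with a flat round head (stop_rod_c0: 19 mm across, 6 mm thick) points to +y; the head's front stands 6 to 24 mm out, differently each time and not measured. The rod slips back in if pushed with over 16 N.
- tube_25_centre (a point): Centre (12.5 mm over its underside) of the plain brown steel square tube, 25 x 25 mm and 130 mm long, the longest and thinnest of the three tubes on the table; loose, lying flat, 0.15 to 0.32 kg. y is its long axis; either end may go to the stop.
- clamp_handle_hinge (a point): Axis (along the jig's x) about which the clamp's handle turns: 62 mm above the table, at y = -76 mm of the jig.
- clamp_handle (a joint): Handle's angle, rad. 0: clamp open, handle up, 80 deg above level; grows as it is pushed over to the jig's -y and down; 1.29: on its stop, 6 deg above level, pointing to -y. Starts at 0 to 0.15, stays where left. Swings freely (1 N) to 0.87, where the sprung foot meets the tube; then resists with up to 6 to 9 N (85 mm from the axis), easing off to dead centre, 1.25, past which it snaps on to its stop and stays.
- handle_tip (a point): The free end of the handle, on its centre line, 115 mm from its axis. The grip is a round black rubber bar 17 mm thick, from 45 to 115 mm from the axis.
- clamp_foot: Round black rubber foot, 15 mm across, under the end of the clamp's arm; origin: middle of its underside. As the handle goes over it comes down on the tube's top at jig y = +24 mm. With the clamp open it hangs about 60 mm above the bed at jig y = +3 to +22 mm, the end of the arm 110 mm above the table: lay the tube down beyond y = +35 mm and slide it in under the foot.
- tube_30_centre (a point): Centre of a shorter square tube, 30 x 30 x 90 mm, too wide for the channel: leave it.
- tube_40_centre (a point): Centre of a thick square tube, 40 x 40 x 110 mm: leave it.
- weld_square: Flat welding-square magnet, 22 x 130 mm and 137 mm high, standing on edge behind the jig; origin: middle of its underside. Leave it standing.
Things that resemble listed ones, but are neither listed nor needed, are in the scene too. What is shaped like the part that bears tube_25_centre but orange is not meant.

How it is judged:
On the way, in this order (a step that is already met when the one before it is completed fails the run):
1. the tube lies in the channel with its end bearing on the stop rod's head, the clamp still open (horizontal distance between tube_25_centre and stop_rod_c0 below 0.0695 m and x of tube_25_centre in the frame of stop_block between -0.004 and 0.004 m and z of tube_25_centre in the frame of stop_block between -0.003 and 0.003 m and angle between the y axis of tube_25_centre and the y axis of jig, either way round below 0.06 rad and contact force between stop_block and tube_25 above 1 N and value of joint clamp_handle below 0.6 rad), for 0.2 s.
2. the clamp's handle is past dead centre and its foot presses on the tube (value of joint clamp_handle above 1.262 rad and contact force between clamp_foot and tube_25 above 15 N), for 0.2 s.
At the end, for the whole second after the job is handed in: The 25 mm tube lies flat on the channel's centre line (within 4 mm, 0.06 rad, 3 mm in height), its end within 1.5 mm of the stop rod's head; the handle is locked past dead centre (over 1.262 rad), the foot pressing the tube with more than 15 N; all released and at rest (all of step 2 and horizontal distance between tube_25_centre and stop_rod_c0 below 0.0695 m and x of tube_25_centre in the frame of stop_block between -0.004 and 0.004 m and z of tube_25_centre in the frame of stop_block between -0.003 and 0.003 m and angle between the y axis of tube_25_centre and the y axis of jig, either way round below 0.06 rad and linear speed of tube_25 below 0.02 m/s); the robot touches nothing.
It fails at once if the stop rod is pushed more than 1.5 mm off its setting (distance of stop_rod_c0 from where it was at the start of the episode above 0.0015 m).
It fails at once if the handle or another part of the jig is pressed with more than 30 N (contact force between the fingers and jig above 30 N).
It fails at once if another piece of stock is moved more than 20 mm (distance of any of tube_30_centre, tube_40_centre from where it was at the start of the episode above 0.02 m).
It fails at once if the welding square is moved more than 20 mm or knocked over (distance of weld_square from where it was at the start of the episode above 0.02 m or angle between weld_square's own z axis and vertical above 0.3 rad).
It also fails if it takes over 72 s, if anything falls off the work surface, if the arm or the gripper's body presses on something with over 40 N, if the wrist force passes 120 N, or if a joint passes its speed limit or range.

## Working session

There is one attempt and no reset: what is moved stays moved. The work goes in short steps, Python scripts to look and compute and a tool call to move; the robot and the scene stay as the last step left them, time stands still between calls to the robot, and variables do not carry over. Pictures are saved under pics/ and viewed, and the job is handed in when it is done.

Besides the shell and the picture viewer there is one more tool, called after "Emit:" as a command line: name --argument value ..., lists and objects as JSON in quotes. servo_tool: Moves the arm, as the interface text tells. Its arguments: {"type":"object","properties":{"plan":{"type":"array","items":{"type":"array"}},"grip":{"type":"number"},"squeeze":{"type":"number"}},"required":["plan"]}

```bash
ls; mkdir -p pics
cat > h.py <<'E'
import numpy as np, cv2
from cell import arm
def shot(name,fn=None):
    p=arm.get_image(name)
    if fn: cv2.imwrite('pics/'+fn,p['frame'])
    return p
def K(p): return np.array([[p['fx'],0,p['cx']],[0,p['fy'],p['cy']],[0,0,1.]])
def ray(p,uv):
    n=cv2.undistortPoints(np.array([[uv]],float),K(p),np.array(p['D'],float))[0,0]
    R=np.array(p['rotation'],float)
    if R.shape!=(3,3): R=cv2.Rodrigues(R)[0]
    return np.array(p['position']),R@np.array([n[0],n[1],1.])
def atz(p,uv,z):
    o,d=ray(p,uv); return o+d*(z-o[2])/d[2]
def proj(p,X):
    R=np.array(p['rotation'],float)
    if R.shape!=(3,3): R=cv2.Rodrigues(R)[0]
    c=(np.atleast_2d(X)-np.array(p['position']))@R
    return cv2.projectPoints(c.reshape(-1,1,3),np.zeros(3),np.zeros(3),K(p),np.array(p['D'],float))[0][:,0]
E
python3 - <<'E'
from h import *
np.set_printoptions(precision=4,suppress=True)
print(arm.observe())
for n in ['side','top','wrist']:
    p=shot(n,n+'0.png'); print(n,p['position'],p['rotation'],p['fx'],p['D'])
    if n!='wrist':
      for q in ['tube_25_centre','tube_30_centre','tube_40_centre','jig','stop_block','clamp_foot','handle_tip','clamp_handle_hinge','channel_mid','weld_square','clamp_handle']:
        try: print(q,[(np.round(r['at']).astype(int).tolist(),round(r['score'],2)) for r in arm.search_frame(p,q)][:4])
        except Exception as e: print(q,e)
E
```

```text
pics
{'clock': 0.0, 'joints': array([ 1.2144,  0.4352,  0.025 ,  1.5741, -0.0116,  1.134 , -0.0751]), 'dq': array([ 0.0021,  0.    ,  0.0002,  0.0026, -0.0004,  0.0006, -0.0013]), 'joint_efforts': array([  0.0004, -66.7847,   0.9846, -31.4456,  -0.0607,   0.0429,
         0.0002]), 'position': array([ 0.1567, -0.6045,  0.226 ]), 'ee_rot': array([ 2.0866,  0.2678, -2.0873]), 'force': array([-0.177 ,  0.4139, -0.1755]), 'ft_torque': array([-0.0069, -0.0456, -0.0094]), 'width': 0.9988008405048228}
side [0.2267 1.1219 0.9282] [-0.5159  2.6396 -1.263 ] 403.8076389954349 [-0.0946  0.      0.      0.      0.    ]
tube_25_centre [([328, 287], 0.93), ([277, 310], 0.82)]
tube_30_centre [([371, 259], 0.65)]
tube_40_centre [([323, 242], 0.81), ([363, 194], 0.16)]
jig [([364, 196], 0.58), ([370, 152], 0.2)]
stop_block [([366, 180], 0.51)]
clamp_foot []
handle_tip [([372, 151], 0.65), ([327, 289], 0.45)]
clamp_handle_hinge [([366, 194], 0.81)]
channel_mid [([363, 195], 0.64)]
weld_square [([294, 185], 0.81)]
clamp_handle [([369, 152], 0.55)]
top [0.4064 0.1884 1.4973] [-2.1631  2.1092 -0.1759] 490.63464721849806 [-0.0478  0.      0.      0.      0.    ]
tube_25_centre [([196, 210], 0.68), ([240, 244], 0.56)]
tube_30_centre [([288, 274], 0.85)]
tube_40_centre [([297, 218], 0.56)]
jig [([394, 235], 0.82)]
stop_block [([239, 246], 0.59)]
clamp_foot []
handle_tip [([440, 226], 0.65), ([392, 232], 0.16)]
clamp_handle_hinge [([390, 235], 0.68)]
channel_mid [([395, 231], 0.73), ([290, 273], 0.33)]
weld_square [([359, 155], 0.84)]
clamp_handle [([439, 227], 0.65)]
wrist [ 0.234  -0.585   0.3861] [ 2.2887 -1.7713 -0.2669] 295.01221940227896 [-0.0253  0.      0.      0.      0.    ]
```

View pics/top0.png

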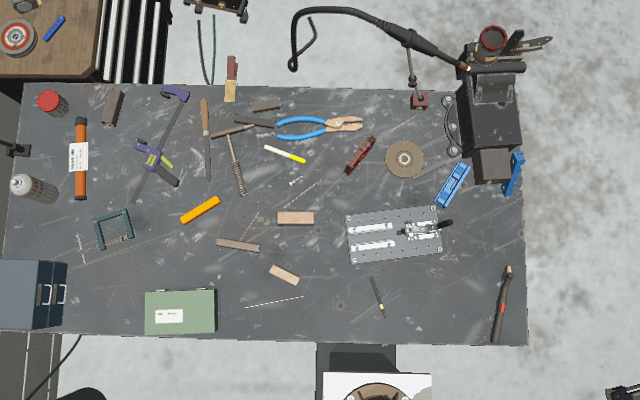

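View pics/side0.png

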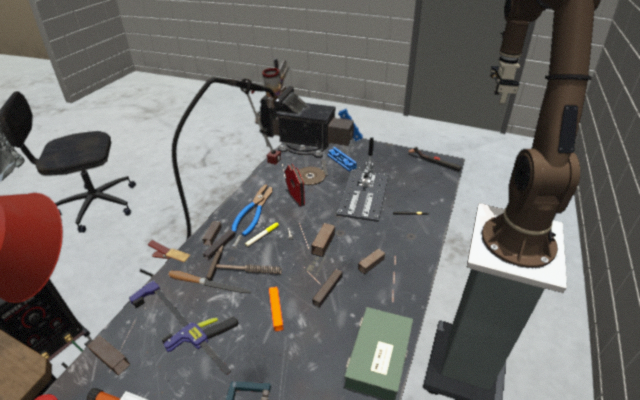

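Run:
```python
import cv2
a=cv2.imread('pics/top0.png')
cv2.imwrite('pics/topA.png',cv2.resize(a[160:290,330:480],None,fx=4.6,fy=4.6,interpolation=cv2.INTER_CUBIC))
cv2.imwrite('pics/topB.png',cv2.resize(a[170:300,160:330],None,fx=4.5,fy=4.5,interpolation=cv2.INTER_CUBIC))
```

```text
(no output)
```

View pics/topA.png

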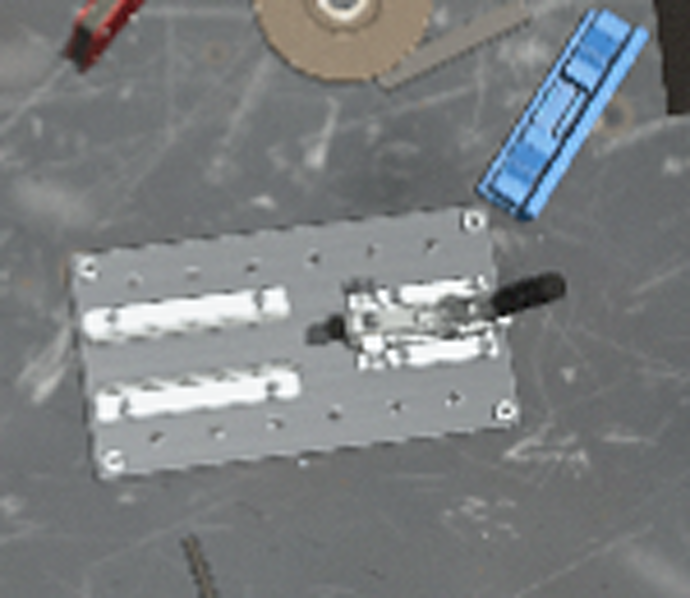

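View pics/topB.png

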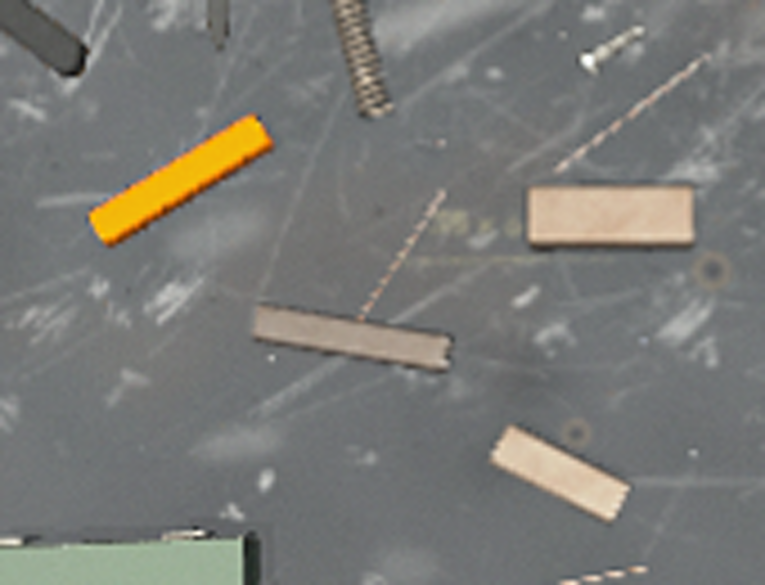

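The top view shows the candidates: plain brown tube at (238,244), orange look-alike at (200,210), 30 mm tube at (284,274) and 40 mm tube at (296,218). I choose the plain brown, longest and thinnest one at (238,244), and crop B confirms it. The jig is at (394,235), with the handle to the right and the blue clamp-like thing near its far right corner.

```bash
cat >> h.py <<'E'
from scipy.optimize import least_squares
def fitrect(p,uv,loc):
    """loc: Nx3 local points (x,y,z); fit planar pose x,y,yaw"""
    uv=np.array(uv,float);loc=np.array(loc,float)
    def W(q):
        c,s=np.cos(q[2]),np.sin(q[2]); return np.c_[q[0]+c*loc[:,0]-s*loc[:,1],q[1]+s*loc[:,0]+c*loc[:,1],loc[:,2]]
    g=atz(p,uv.mean(0),loc[:,2].mean())
    best=min((least_squares(lambda q:(proj(p,W(q))-uv).ravel(),[g[0],g[1],a]) for a in (-.6,-.3,0,.3,.6)),key=lambda r:r.cost)
    return best.x,np.abs(best.fun).max()
E
python3 - <<'E'
from h import *
np.set_printoptions(precision=4,suppress=True)
p=shot('top')
off=np.array([330,160]);s=4.6
jc=np.array([[70,255],[97,477],[485,205],[518,422]])/s+off
# image up=+x, left=+y
print('jig',fitrect(p,jc,[[.075,.172,.01],[-.075,.172,.01],[.075,-.112,.01],[-.075,-.112,.01]]))
tc=np.array([[257,303],[252,337],[453,337],[446,368]])/4.5+[160,170]
print('tube',fitrect(p,tc,[[.0125,.065,.025],[-.0125,.065,.025],[.0125,-.065,.025],[-.0125,-.065,.025]]))
for n in tc: print(atz(p,n,.025))
s=shot('side'); a=s['frame']
cv2.imwrite('pics/sideA.png',cv2.resize(a[130:230,310:430],None,fx=6,fy=6,interpolation=cv2.INTER_CUBIC))
# square, tubes
for uv,z in (((297,218),.04),((284,274),.03),((360,153),.137),((452,185),.03)): print(uv,atz(p,uv,z))
E
```

```text
jig (array([ 0.5674, -0.0781,  0.1464]), np.float64(0.8707238826641515))
tube (array([ 0.5162,  0.4211, -0.1371]), np.float64(0.7572678234948285))
[0.5367 0.4858 0.025 ]
[0.5139 0.4879 0.025 ]
[0.5175 0.3536 0.025 ]
[0.4968 0.3573 0.025 ]
(297, 218) [0.5996 0.2465 0.04  ]
(284, 274) [0.4327 0.2802 0.03  ]
(360, 153) [0.7788 0.0683 0.137 ]
(452, 185) [ 0.7147 -0.2243  0.03  ]
```

View pics/sideA.png

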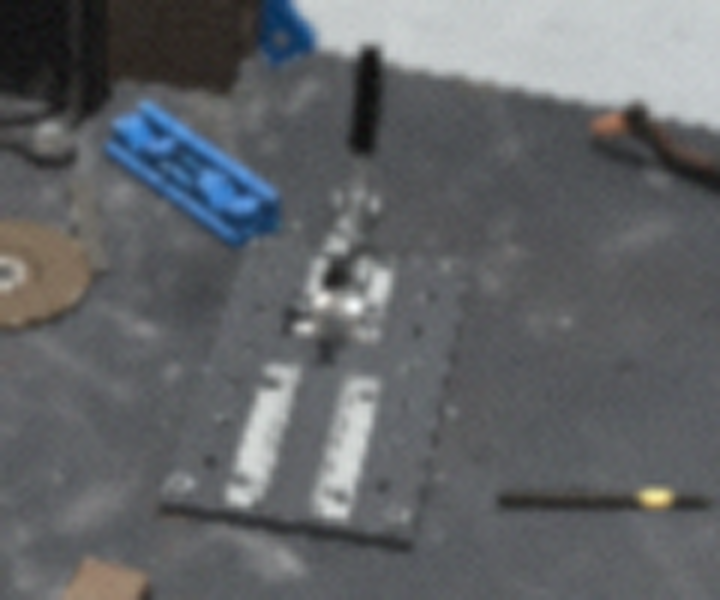

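```bash
cat >> h.py <<'E'
from scipy.spatial.transform import Rotation as Ro
def Rt(yaw): # tool down, jaws along local x of a thing at yaw
    x=np.array([0,0,-1.]); y=np.array([np.cos(yaw),np.sin(yaw),0]); return np.c_[x,y,np.cross(x,y)]
def turn(yaw):
    """turn rotvec deg from present pose to tool-down with jaws along yaw dir (either sign)"""
    R=Ro.from_rotvec(arm.observe()['ee_rot']).as_matrix()
    return [ (Ro.from_matrix(Rt(y)@R.T).as_rotvec(degrees=True)).round(2) for y in (yaw,yaw+np.pi)]
def st():
    s=arm.observe(); print('t',round(s['clock'],2),'pos',s['position'].round(4),'F',s['force'].round(2),'w',round(s['width'],3),'q',s['joints'].round(2))
    return s
E
python3 - <<'E'
from h import *
s=st(); print(Ro.from_rotvec(s['ee_rot']).as_matrix().round(3)); print(turn(-.137),turn(.146))
E
```

```text
t 1.35 pos [ 0.1569 -0.605   0.2267] F [0.44 0.51 0.49] w 1.003 q [ 1.21  0.43  0.02  1.57 -0.01  1.13 -0.08]
[[ 0.     0.251 -0.968]
 [-0.    -0.968 -0.251]
 [-1.     0.    -0.   ]]
[array([ 0.  ,  0.  , 67.61]), array([   0.  ,   -0.  , -112.39])] [array([ 0.  ,  0.  , 83.83]), array([  0.  ,  -0.  , -96.17])]
```

Emit:
servo_tool --plan '[[[10,10,7],[0,0,8]],[[20,20,7],[0,0,16]],[[29,30,7],[0,0,24]],[[29,30,7],[0,0,32]],[[29,30,7],[0,0,40]],[[29,30,7],[0,0,45]],[[29,30,7],[0,0,45]],[[29,30,7],[0,0,45]],[[29,30,7],[0,0,45]],[[29,30,7],[0,0,45]]]' --grip 1

```text
clock: 2.35
position: [0.4503, -0.3008, 0.2974]
ee_rot: [1.586, 0.913, -1.582]
force: [0.0, 0.1, 0.7]
width: 0.998
```

Emit:
servo_tool --plan '[[[3,15,0],[0,0,8]],[[6,30,0],[0,0,16]],[[8,30,0],[0,0,23]],[[8,30,0],[0,0,23]],[[8,30,0],[0,0,23]],[[8,30,0],[0,0,23]],[[8,30,0],[0,0,23]],[[8,30,0],[0,0,23]]]'

```text
clock: 3.15
position: [0.5306, 0.0017, 0.2974]
ee_rot: [1.299, 1.152, -1.293]
force: [-0.5, -1.4, 0.8]
width: 1.001
```

Run:
```python
from h import *
s=st()
p=shot('wrist','w1.png'); print(p['position'],p['rotation'])
for q in ['jig','stop_block','clamp_foot','handle_tip','clamp_handle_hinge','channel_mid','weld_square']:
    print(q,[(np.round(r['at']).astype(int).tolist(),round(r['score'],2)) for r in arm.search_frame(p,q)][:3])
```

```text
t 3.15 pos [0.5306 0.0017 0.2974] F [-0.53 -1.39  0.75] w 1.001 q [ 0.33  0.28 -0.54  1.66  0.15  1.24 -0.37]
[0.53967893 0.0802953  0.45695834] [ 2.84229391 -0.16961375 -0.02334161]
jig [([346, 179], 0.86)]
stop_block [([361, 216], 0.85)]
clamp_foot [([350, 214], 0.63)]
handle_tip [([379, 305], 0.84), ([347, 181], 0.57)]
clamp_handle_hinge [([347, 180], 0.75)]
channel_mid [([346, 178], 0.72)]
weld_square [([524, 93], 0.87)]
```

View pics/w1.png

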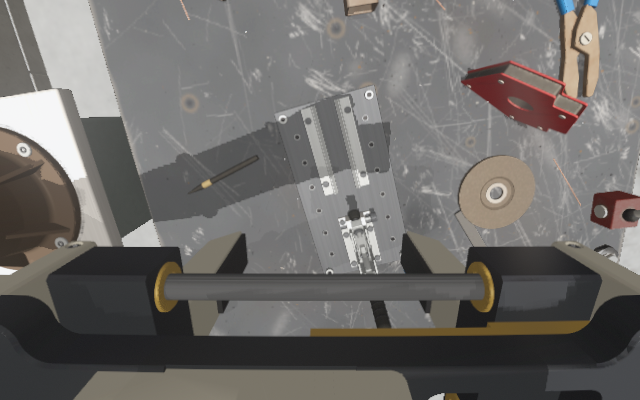

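The wrist view shows the jig from above: channel rails from (305,110)/(345,100) to (328,193)/(362,185), clamp at (360,235), and the red welding square at (525,95).

Run:
```python
import cv2
a=cv2.imread('pics/w1.png')
cv2.imwrite('pics/w1A.png',cv2.resize(a[80:200,265:425],None,fx=5,fy=5,interpolation=cv2.INTER_CUBIC))
cv2.imwrite('pics/w1B.png',cv2.resize(a[170:280,300:420],None,fx=5,fy=5,interpolation=cv2.INTER_CUBIC))
```

```text
(no output)
```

View pics/w1A.png

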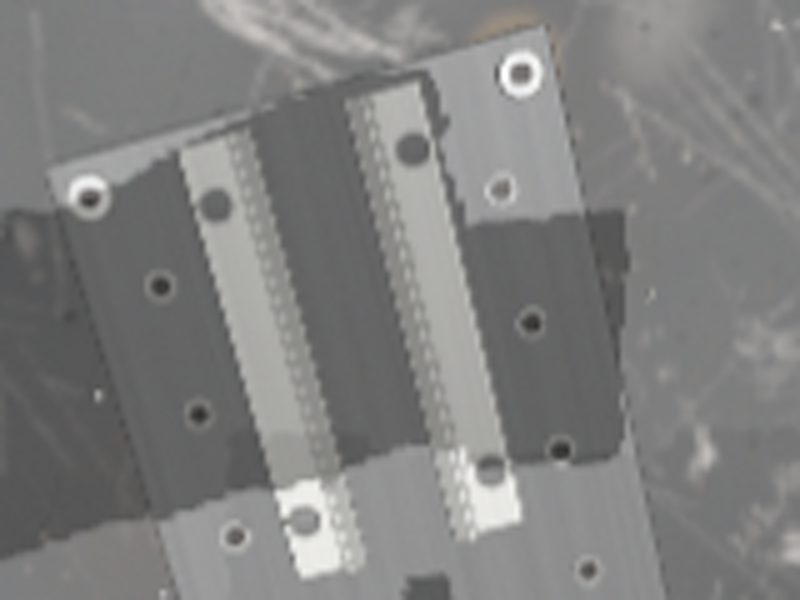

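View pics/w1B.png

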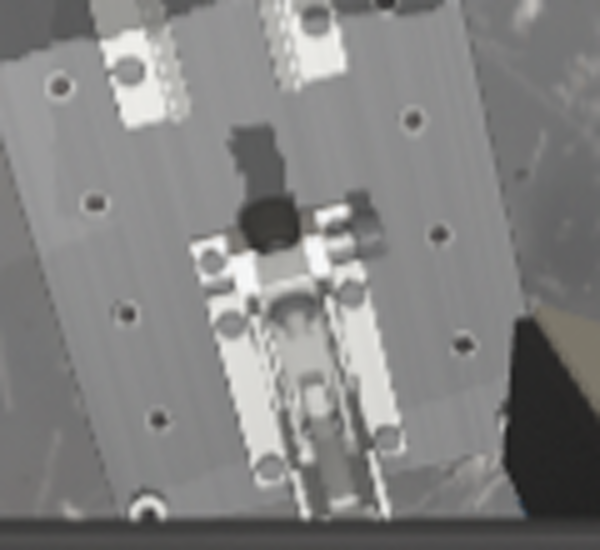

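```bash
cat > fj.py <<'E'
from h import *
def fitlines(p,pts,q0):
    """pts: (uv, z, xloc or None, yloc or None)"""
    def f(q):
        r=[]
        c,s=np.cos(q[2]),np.sin(q[2])
        for uv,z,x,y in pts:
            w=atz(p,uv,z)[:2]-q[:2]; l=[c*w[0]+s*w[1],-s*w[0]+c*w[1]]
            if x is not None: r.append(l[0]-x)
            if y is not None: r.append(l[1]-y)
        return np.array(r)*1000
    return least_squares(f,q0)
E
python3 - <<'E'
from fj import *
np.set_printoptions(precision=4,suppress=True)
p=shot('wrist')
A=lambda u,v:(u/5+265-.4,v/5+80-.4); B=lambda u,v:(u/5+300-.4,v/5+170-.4)
pts=[(A(50,175),.01,-.075,.172),(A(547,27),.01,.075,.172),(A(180,598),.01,-.075,None),(A(110,385),.01,-.075,None),(A(663,598),.01,.075,None),(A(600,300),.01,.075,None),
(B(5,140),.01,-.075,None),(B(112,510),.01,-.075,None),(B(462,5),.01,.075,None),(B(525,290),.01,.075,None),
(A(252,150),.0145,-.014,None),(A(345,475),.0145,-.014,None),(A(350,120),.0145,.014,None),(A(440,450),.0145,.014,None)]
r=fitlines(p,pts,[.567,-.078,.146]); print(r.x, r.fun)
t=shot('top')
E
```

```text
[ 0.5657 -0.0824  0.1423] [ 0.8941 -0.7081 -0.0111  0.7081  0.5548 -0.579  -1.4828 -1.4938  1.3143
 -1.3364 -0.2542  0.8254 -1.1327  0.295   0.1904  2.2158]
```

Emit:
servo_tool --plan '[[[0,10,0],[0,0,0]],[[-1,20,0],[0,0,0]],[[-1,30,-3],[0,0,0]],[[-1,36,-6],[0,0,0]],[[-1,36,-6],[0,0,0]],[[-1,36,-6],[0,0,0]],[[-1,36,-6],[0,0,0]],[[-1,36,-6],[0,0,0]],[[-1,36,-6],[0,0,0]],[[-1,36,-6],[0,0,0]]]'

```text
clock: 4.65
position: [0.5206, 0.3575, 0.2374]
ee_rot: [1.302, 1.147, -1.299]
force: [0.9, -1.5, 0.5]
width: 0.998
```

Run:
```python
from h import *
s=st()
p=shot('wrist','w2.png')
r=arm.trace(p,'tube_25_centre')
for k in r[:3]:
    print(k['score'],k['at'])
    m=k['pixels'].astype(np.uint8); c=max(cv2.findContours(m,0,2)[0],key=cv2.contourArea); print(cv2.minAreaRect(c))
    b=cv2.boxPoints(cv2.minAreaRect(c)); print([atz(p,u,.025)[:2].round(4).tolist() for u in b])
```

```text
t 4.65 pos [0.5206 0.3575 0.2374] F [ 0.88 -1.54  0.48] w 0.998 q [-0.29  0.51 -0.61  1.5   0.3   1.22 -1.07]
0.96 [403.9, 18.9]
((405.668212890625, 17.94334602355957), (63.5818977355957, 29.9208927154541), 54.688785552978516)
[[0.6014, 0.5427], [0.6293, 0.5564], [0.668, 0.4999], [0.6394, 0.4849]]
0.57 [313.1, 112.1]
((313.0, 116.0), (110.0, 20.0), 90.0)
[[0.5135, 0.4913], [0.5365, 0.4884], [0.5202, 0.3594], [0.4948, 0.3626]]
```

View pics/w2.png

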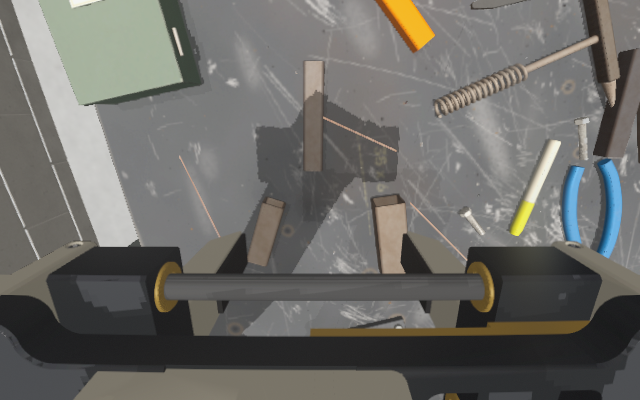

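Emit:
servo_tool --plan '[[[0,5,-3],[0,0,0]],[[-0.15,8.6,-6],[0,0,0]],[[-0.15,8.6,-10],[0,0,0]],[[-0.15,8.6,-14],[0,0,0]],[[-0.15,8.6,-17],[0,0,0]],[[-0.15,8.6,-19],[0,0,0]],[[-0.15,8.6,-19],[0,0,0]],[[-0.15,8.6,-19],[0,0,0]]]' --grip 0.6

```text
clock: 5.55
position: [0.521, 0.4415, 0.0489]
ee_rot: [1.306, 1.144, -1.3]
force: [-0.0, -0.6, -0.3]
width: 0.599
```

Run:
```python
from h import *
s=st(); print(turn(-.137))
p=shot('wrist','w3.png')
```

```text
t 5.55 pos [0.521  0.4415 0.0489] F [-0.01 -0.62 -0.32] w 0.599 q [-0.46  0.76 -0.53  1.56  0.45  0.94 -1.26]
[array([-0.05,  0.21, -0.49]), array([-3.3000e-01, -8.0000e-02,  1.7951e+02])]
```

View pics/w3.png

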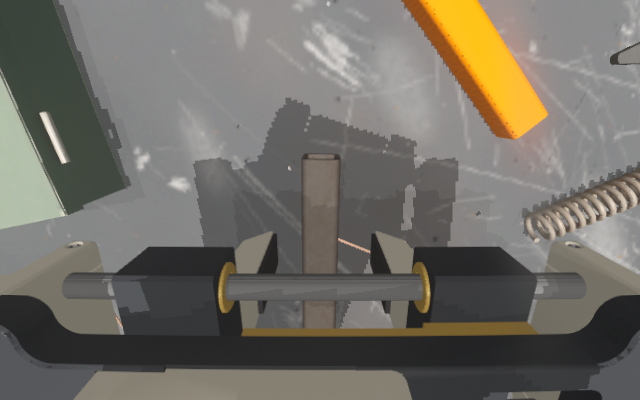

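The tube (at column 321) is centred between the fingers. I go down and grip the upper part only.

Emit:
servo_tool --plan '[[[-0.1,0.2,-2],[0,0,-0.5]],[[-0.1,0.2,-3.6],[0,0,-0.5]],[[-0.1,0.2,-3.6],[0,0,-0.5]],[[-0.1,0.2,-3.6],[0,0,-0.5]]]'

```text
clock: 6.0
position: [0.5202, 0.4442, 0.0141]
ee_rot: [1.313, 1.14, -1.305]
force: [0.4, 0.2, 0.2]
width: 0.6
```

Emit:
servo_tool --plan '[[[0,0,0],[0,0,0]],[[0,0,0],[0,0,0]],[[0,0,0],[0,0,0]],[[0,0,0],[0,0,0]],[[0,0,0],[0,0,0]],[[0,0,0],[0,0,0]]]' --grip 0 --squeeze 30

```text
clock: 6.6
position: [0.5202, 0.4444, 0.0144]
ee_rot: [1.313, 1.14, -1.305]
force: [-1.8, -0.9, 3.0]
width: 0.267
```

Emit:
servo_tool --plan '[[[0,0,2],[0,0,0]],[[0,0,5],[0,0,0]],[[0,0,9],[0,0,0]],[[0,0,10],[0,0,0]],[[0,0,10],[0,0,0]]]'

```text
clock: 7.1
position: [0.521, 0.4452, 0.1162]
ee_rot: [1.316, 1.14, -1.302]
force: [0.0, -0.3, -0.8]
width: 0.267
```

Run:
```python
from h import *
s=st(); print(turn(.143))
p=shot('wrist','w4.png'); p=shot('side'); cv2.imwrite('pics/s4.png',cv2.resize(p['frame'][180:340,220:480],None,fx=3,fy=3))
```

```text
t 7.1 pos [0.521  0.4452 0.1162] F [ 0.01 -0.33 -0.8 ] w 0.267 q [-0.45  0.69 -0.55  1.51  0.4   1.05 -1.24]
[array([-0.31,  0.38, 16.04]), array([   0.54,    0.45, -163.96])]
```

View pics/w4.png

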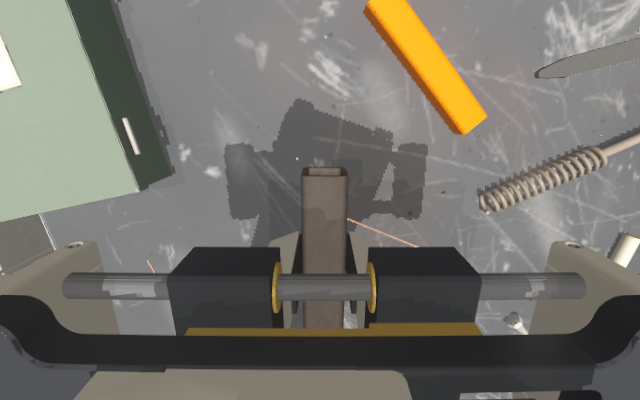

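View pics/s4.png

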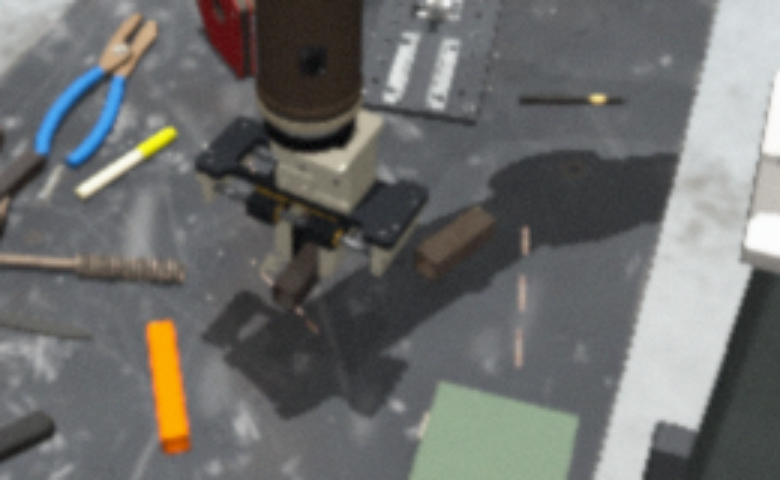

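Emit:
servo_tool --plan '[[[0,-5,0],[-0.1,0.1,4]],[[0.5,-10,0],[-0.2,0.2,8]],[[1,-15,0],[-0.3,0.3,12]],[[1.5,-20,0],[-0.3,0.4,16]],[[2,-25,0],[-0.3,0.4,16]],[[2.5,-30,0],[-0.3,0.4,16]],[[2.7,-35,0],[-0.3,0.4,16]],[[2.7,-39,0],[-0.3,0.4,16]],[[2.7,-40,-2],[-0.3,0.4,16]],[[2.7,-40,-4],[-0.3,0.4,16]],[[2.7,-40,-5.5],[-0.3,0.4,16]],[[2.7,-40,-5.5],[-0.3,0.4,16]]]'

```text
clock: 8.4
position: [0.5446, 0.0434, 0.0551]
ee_rot: [1.096, 1.277, -1.111]
force: [-0.6, 0.6, -1.3]
width: 0.268
```

```bash
cat >> h.py <<'E'
J=np.array([.5657,-.0815,.143])
def tojig(X):
    c,s=np.cos(J[2]),np.sin(J[2]); d=np.array(X)[:2]-J[:2]; return np.array([c*d[0]+s*d[1],-s*d[0]+c*d[1]])
def fromjig(x,y,z=0):
    c,s=np.cos(J[2]),np.sin(J[2]); return np.array([J[0]+c*x-s*y,J[1]+s*x+c*y,z])
E
python3 - <<'E'
from h import *
s=st(); print(turn(.143),tojig(s['position']))
p=shot('wrist','w5.png'); t=shot('top'); cv2.imwrite('pics/t5.png',cv2.resize(t['frame'][160:290,320:480],None,fx=4.6,fy=4.6,interpolation=cv2.INTER_CUBIC))
p=shot('side'); cv2.imwrite('pics/s5.png',cv2.resize(p['frame'][100:260,280:440],None,fx=3.7,fy=3.7,interpolation=cv2.INTER_CUBIC))
E
```

```text
t 8.4 pos [0.5446 0.0434 0.0551] F [-0.56  0.62 -1.32] w 0.268 q [ 0.26  0.6  -0.61  1.9   0.47  0.8  -0.47]
[array([ 0.27, -0.47, -0.01]), array([  0.74,   0.42, 179.99])] [-0.00309776  0.12662526]
```

View pics/w5.png

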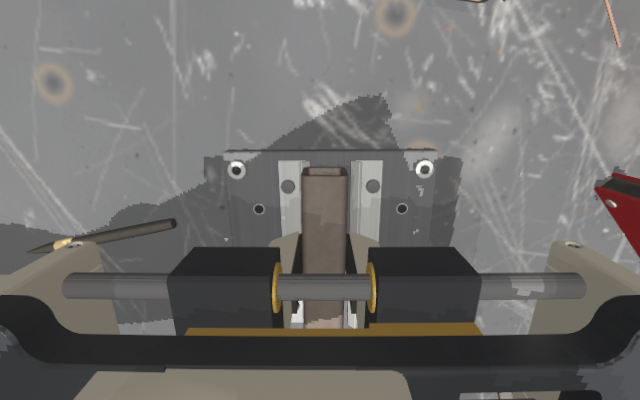

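View pics/s5.png

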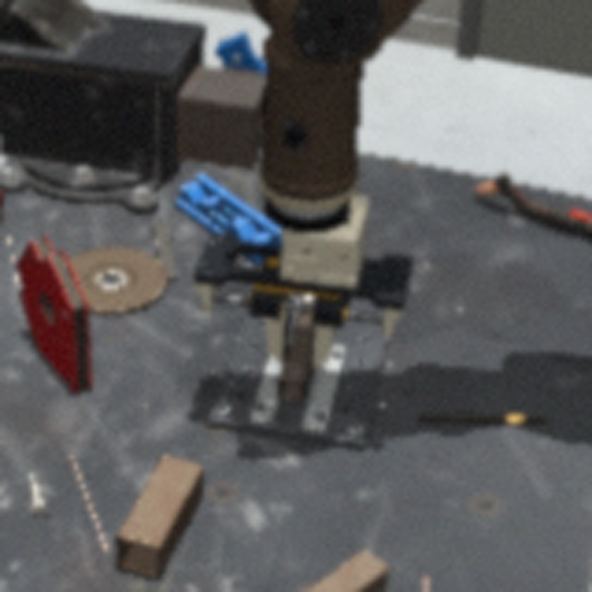

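View pics/t5.png

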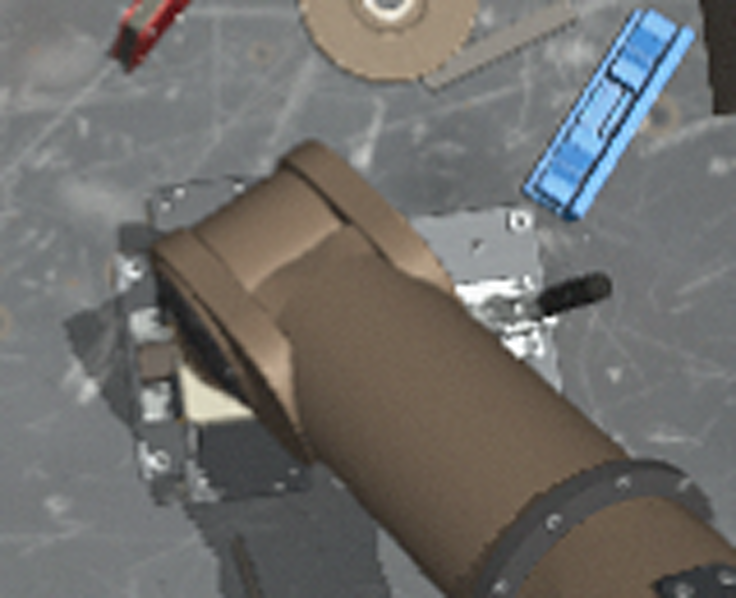

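Run:
```python
from h import *
p=shot('wrist')
a=cv2.resize(p['frame'][140:250,220:440],None,fx=3.6,fy=3.6,interpolation=cv2.INTER_CUBIC); cv2.imwrite('pics/w5A.png',a)
zt=.0551-.0144+.025
for n,uv,z in (('scrL',(236,170),.01),('scrR',(424,170),.01),('holeL',(288,187),.02),('holeR',(373,187),.02),('tL',(302.5,180),zt),('tR',(347,180),zt),('tL2',(302.5,240),zt),('tR2',(349,240),zt),('cornL',(227,151),.01),('cornR',(434,150),.01)):
    w=atz(p,uv,z); print(n,w.round(4),tojig(w).round(4))
```

```text
scrL [0.4792 0.0718 0.01  ] [-0.0638  0.164 ]
scrR [0.6125 0.0911 0.01  ] [0.0709 0.1642]
holeL [0.5184 0.0674 0.02  ] [-0.0256  0.1541]
holeR [0.5767 0.0759 0.02  ] [0.0333 0.1542]
tL [0.5297 0.0854 0.0657] [-0.0119  0.1704]
tR [0.5529 0.0888 0.0657] [0.0116 0.1704]
tL2 [0.5339 0.0509 0.0657] [-0.0126  0.1356]
tR2 [0.5598 0.0547 0.0657] [0.0136 0.1357]
cornL [0.4721 0.0845 0.01  ] [-0.069   0.1776]
cornR [0.6161 0.1061 0.01  ] [0.0766 0.1785]
```

View pics/w5A.png

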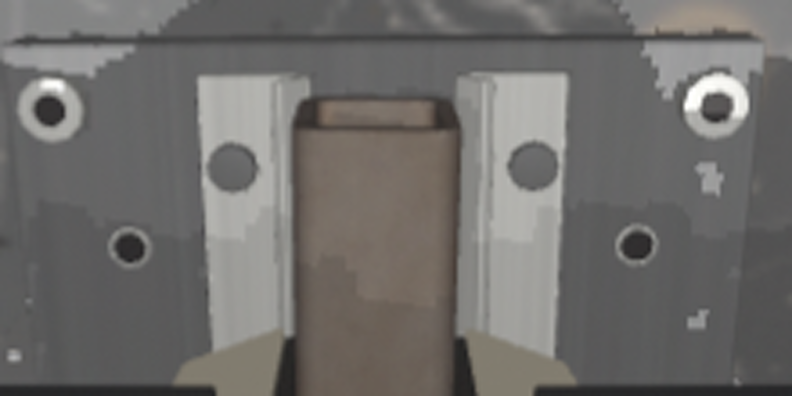

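Emit:
servo_tool --plan '[[[0.2,1.05,0],[0.3,-0.5,0]],[[0.2,1.05,0],[0.3,-0.5,0]],[[0.2,1.05,-0.8],[0.3,-0.5,0]],[[0.2,1.05,-1.6],[0.3,-0.5,0]],[[0.2,1.05,-2.2],[0.3,-0.5,0]],[[0.2,1.05,-2.2],[0.3,-0.5,0]]]'

```text
clock: 9.2
position: [0.5484, 0.0545, 0.0352]
ee_rot: [1.105, 1.271, -1.099]
force: [-0.6, -0.0, -1.4]
width: 0.268
```

Run:
```python
from h import *
s=st(); print(turn(.143),tojig(s['position']))
p=shot('wrist')
a=cv2.resize(p['frame'][130:250,220:440],None,fx=3.6,fy=3.6,interpolation=cv2.INTER_CUBIC); cv2.imwrite('pics/w6A.png',a)
```

```text
t 9.2 pos [0.5484 0.0545 0.0352] F [-0.61 -0.   -1.37] w 0.268 q [ 0.22  0.63 -0.59  1.91  0.5   0.75 -0.51]
[array([-0.04,  0.26, -0.02]), array([-4.1000e-01, -7.0000e-02,  1.7998e+02])] [0.00221412 0.13705668]
```

View pics/w6A.png

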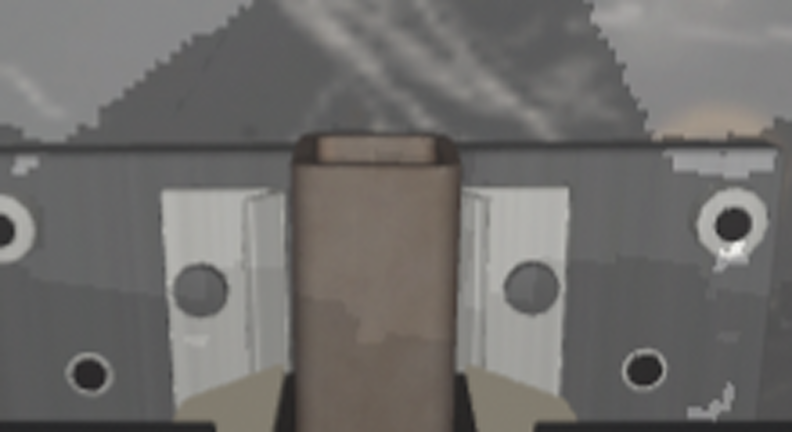

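Emit:
servo_tool --plan '[[[-0.12,0,-0.4],[0,0.2,0]],[[-0.12,0,-0.8],[0,0.2,0]],[[-0.12,0,-0.9],[0,0.2,0]],[[-0.12,0,-0.9],[0,0.2,0]]]'

```text
clock: 9.65
position: [0.5474, 0.0546, 0.0266]
ee_rot: [1.104, 1.273, -1.101]
force: [0.6, -1.0, -1.5]
width: 0.269
```

Emit:
servo_tool --plan '[[[0,0,-0.05],[0,0,0]],[[0,0,-0.1],[0,0,0]],[[0,0,-0.1],[0,0,0]]]'

```text
clock: 9.95
position: [0.5475, 0.0546, 0.0256]
ee_rot: [1.104, 1.273, -1.101]
force: [-1.1, -0.6, -2.1]
width: 0.267
```

Run:
```python
from h import *
s=st(); print(turn(.143),tojig(s['position']))
p=shot('wrist')
a=cv2.resize(p['frame'][130:250,220:440],None,fx=3.6,fy=3.6,interpolation=cv2.INTER_CUBIC); cv2.imwrite('pics/w7A.png',a)
```

```text
t 9.95 pos [0.5475 0.0546 0.0256] F [-1.12 -0.64 -2.14] w 0.267 q [ 0.22  0.64 -0.58  1.92  0.52  0.73 -0.52]
[array([-0.06,  0.09, -0.02]), array([-1.5000e-01, -9.0000e-02,  1.7998e+02])] [0.00134422 0.13733627]
```

View pics/w7A.png

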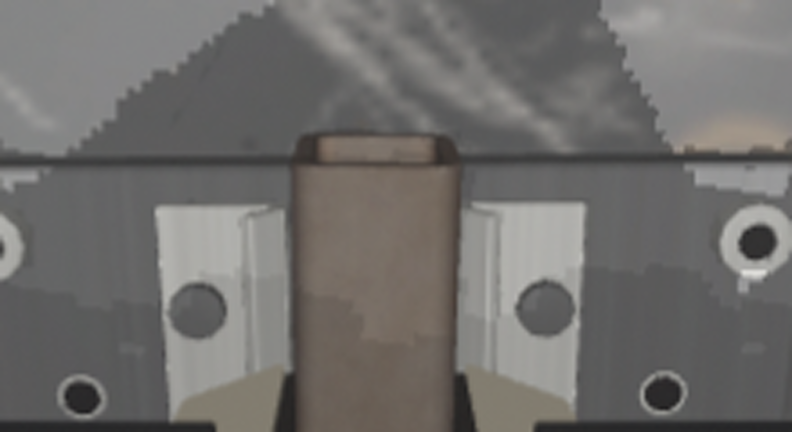

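Emit:
servo_tool --plan '[[[-0.05,0,-0.05],[0,0,0]],[[-0.05,0,-0.1],[0,0,0]],[[-0.05,0,-0.1],[0,0,0]]]'

```text
clock: 10.3
position: [0.547, 0.0547, 0.0247]
ee_rot: [1.104, 1.273, -1.101]
force: [0.0, -0.4, -0.8]
width: 0.268
```

Emit:
servo_tool --plan '[[[0,0,-0.05],[0,0,0]],[[0,0,-0.05],[0,0,0]]]'

```text
clock: 10.5
position: [0.5471, 0.0547, 0.0243]
ee_rot: [1.104, 1.273, -1.101]
force: [-0.2, -1.1, 1.7]
width: 0.272
```

Emit:
servo_tool --plan '[[[0,0,0],[0,0,0]],[[0,0,0],[0,0,0]],[[0,0,0],[0,0,0]]]' --grip 0.34

```text
clock: 10.8
position: [0.5471, 0.0547, 0.0243]
ee_rot: [1.104, 1.273, -1.101]
force: [-0.1, 0.2, 0.4]
width: 0.336
```

Emit:
servo_tool --plan '[[[0,0,0.03],[0,0,0]],[[0,0,0.03],[0,0,0]],[[0,0,0.03],[0,0,0]],[[0,0,0.03],[0,0,0]]]' --grip 0 --squeeze 7

```text
clock: 11.2
position: [0.5471, 0.0547, 0.0247]
ee_rot: [1.104, 1.273, -1.101]
force: [-0.6, 0.3, 0.6]
width: 0.274
```

Run:
```python
from h import *
s=st(); print(turn(.143),tojig(s['position']))
print([(fromjig(0,-y)-fromjig(0,0)).round(5).tolist() for y in (.02,.001)])
p=shot('wrist')
a=cv2.resize(p['frame'][130:250,220:440],None,fx=3.6,fy=3.6,interpolation=cv2.INTER_CUBIC); cv2.imwrite('pics/w8A.png',a)
p=shot('side'); cv2.imwrite('pics/s8.png',cv2.resize(p['frame'][120:240,300:420],None,fx=5,fy=5,interpolation=cv2.INTER_CUBIC))
```

```text
t 11.2 pos [0.5471 0.0547 0.0247] F [-0.63  0.32  0.63] w 0.274 q [ 0.22  0.64 -0.58  1.92  0.52  0.73 -0.53]
[array([-0.06,  0.12, -0.03]), array([-1.9000e-01, -9.0000e-02,  1.7997e+02])] [0.0010501  0.13746691]
[[0.00285, -0.0198, 0.0], [0.00014, -0.00099, 0.0]]
```

View pics/w8A.png

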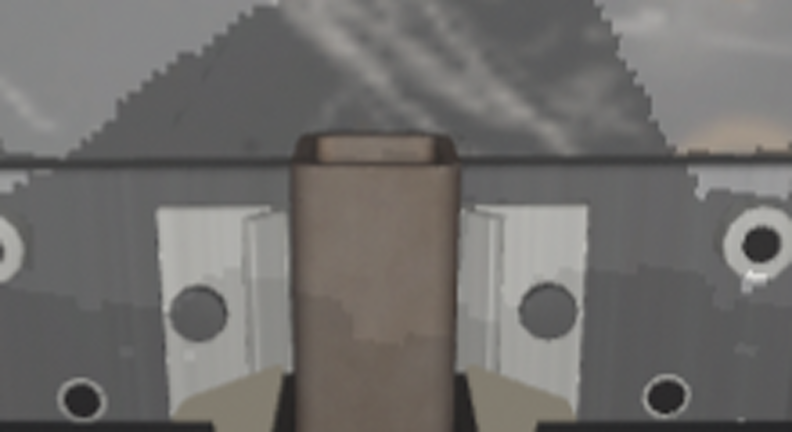

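View pics/s8.png

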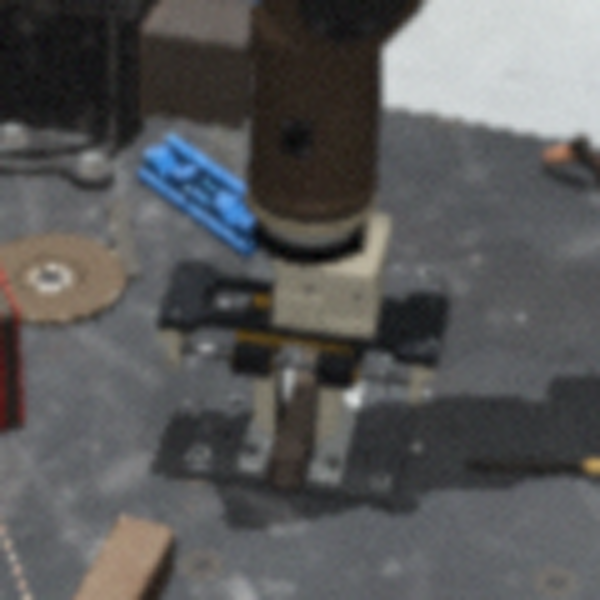

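Emit:
servo_tool --plan '[[[0.07,-0.5,0],[0,0,0]],[[0.14,-1,0],[0,0,0]],[[0.21,-1.5,0],[0,0,0]],[[0.28,-2,0],[0,0,0]],[[0.32,-2.25,0],[0,0,0]],[[0.36,-2.5,0],[0,0,0]],[[0.36,-2.5,0],[0,0,0]]]'

```text
clock: 12.0
position: [0.5508, 0.029, 0.0246]
ee_rot: [1.105, 1.272, -1.102]
force: [0.1, -1.9, 0.7]
width: 0.27
```

Run:
```python
from h import *
s=st(); print(tojig(s['position']))
p=shot('side'); cv2.imwrite('pics/s9.png',cv2.resize(p['frame'][120:240,300:420],None,fx=5,fy=5,interpolation=cv2.INTER_CUBIC))
p=shot('wrist'); cv2.imwrite('pics/w9.png',p['frame'])
```

```text
t 12.0 pos [0.5508 0.029  0.0246] F [ 0.07 -1.86  0.65] w 0.27 q [ 0.26  0.64 -0.58  1.92  0.52  0.73 -0.48]
[0.00102964 0.11148197]
```

View pics/w9.png

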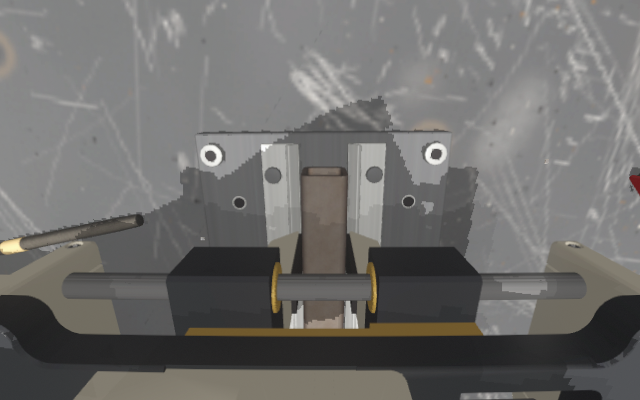

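View pics/s9.png

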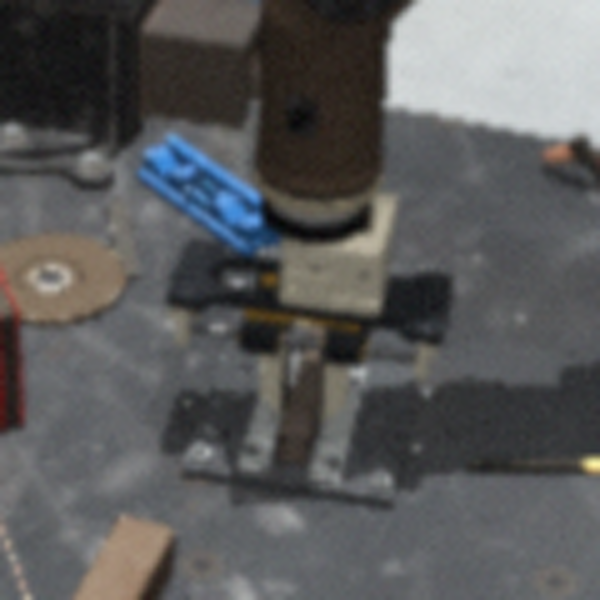

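Emit:
servo_tool --plan '[[[0.015,-0.1,0],[0,0,0]],[[0.03,-0.2,0],[0,0,0]],[[0.045,-0.3,0],[0,0,0]],[[0.06,-0.4,0],[0,0,0]]]'

```text
clock: 12.5
position: [0.5514, 0.0253, 0.0246]
ee_rot: [1.104, 1.272, -1.101]
force: [-1.1, 1.6, -0.5]
width: 0.271
```

Emit:
servo_tool --plan '[[[0.01,-0.07,0],[0,0,0]],[[0.02,-0.14,0],[0,0,0]],[[0.03,-0.2,0],[0,0,0]]]'

```text
clock: 12.8
position: [0.5517, 0.0233, 0.0246]
ee_rot: [1.104, 1.272, -1.101]
force: [0.7, 0.9, -0.2]
width: 0.271
```

Emit:
servo_tool --plan '[[[0.01,-0.07,0],[0,0,0]],[[0.02,-0.14,0],[0,0,0]],[[0.03,-0.2,0],[0,0,0]]]'

```text
clock: 13.1
position: [0.552, 0.0212, 0.0246]
ee_rot: [1.104, 1.272, -1.101]
force: [0.3, 1.3, 0.6]
width: 0.273
```

Emit:
servo_tool --plan '[[[0.01,-0.07,0],[0,0,0]],[[0.02,-0.14,0],[0,0,0]],[[0.03,-0.2,0],[0,0,0]]]'

```text
clock: 13.4
position: [0.5523, 0.0191, 0.0247]
ee_rot: [1.104, 1.272, -1.101]
force: [-0.1, 0.6, 0.8]
width: 0.273
```

Emit:
servo_tool --plan '[[[0.01,-0.07,0],[0,0,0]],[[0.02,-0.14,0],[0,0,0]],[[0.03,-0.2,0],[0,0,0]]]'

```text
clock: 13.7
position: [0.5526, 0.017, 0.0247]
ee_rot: [1.104, 1.272, -1.101]
force: [0.2, 1.2, 1.0]
width: 0.272
```

Emit:
servo_tool --plan '[[[0.01,-0.07,0],[0,0,0]],[[0.02,-0.14,0],[0,0,0]],[[0.03,-0.2,0],[0,0,0]]]'

```text
clock: 14.0
position: [0.5529, 0.015, 0.0246]
ee_rot: [1.104, 1.272, -1.101]
force: [-0.2, 1.6, 0.0]
width: 0.274
```

Emit:
servo_tool --plan '[[[0.01,-0.07,0],[0,0,0]],[[0.02,-0.14,0],[0,0,0]],[[0.03,-0.2,0],[0,0,0]]]'

```text
clock: 14.3
position: [0.5532, 0.0129, 0.0246]
ee_rot: [1.104, 1.272, -1.101]
force: [0.7, 0.6, 1.0]
width: 0.271
```

Emit:
servo_tool --plan '[[[0.01,-0.07,0],[0,0,0]],[[0.02,-0.14,0],[0,0,0]],[[0.03,-0.2,0],[0,0,0]]]'

```text
clock: 14.6
position: [0.5535, 0.0109, 0.0246]
ee_rot: [1.104, 1.272, -1.101]
force: [0.0, 1.8, 0.3]
width: 0.269
```

Run:
```python
from h import *
s=st(); print(tojig(s['position']))
p=shot('wrist'); cv2.imwrite('pics/w10.png',p['frame'])
print(arm.observe()['force'])
```

```text
t 14.6 pos [0.5535 0.0109 0.0246] F [0.   1.83 0.32] w 0.269 q [ 0.3   0.65 -0.58  1.91  0.52  0.74 -0.45]
[0.00110868 0.0931569 ]
[-0.18229482  1.64667504  0.07280752]
```

View pics/w10.png

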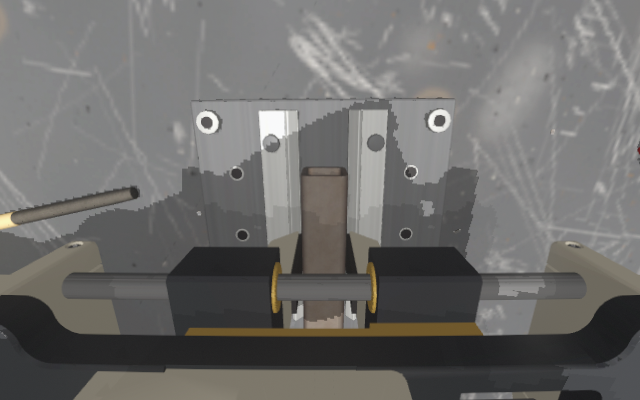

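Emit:
servo_tool --plan '[[[0.01,-0.07,0],[0,0,0]],[[0.02,-0.14,0],[0,0,0]],[[0.03,-0.2,0],[0,0,0]]]'

```text
clock: 14.95
position: [0.5539, 0.0087, 0.0247]
ee_rot: [1.104, 1.272, -1.102]
force: [-0.0, 1.2, -0.1]
width: 0.271
```

Emit:
servo_tool --plan '[[[0.01,-0.07,0],[0,0,0]],[[0.02,-0.14,0],[0,0,0]],[[0.03,-0.2,0],[0,0,0]]]'

```text
clock: 15.25
position: [0.5542, 0.0066, 0.0246]
ee_rot: [1.104, 1.272, -1.102]
force: [0.3, 0.9, 0.2]
width: 0.271
```

Emit:
servo_tool --plan '[[[0.01,-0.07,0],[0,0,0]],[[0.02,-0.14,0],[0,0,0]],[[0.03,-0.2,0],[0,0,0]]]'

```text
clock: 15.55
position: [0.5545, 0.0045, 0.0247]
ee_rot: [1.104, 1.272, -1.102]
force: [-0.7, 1.5, -0.1]
width: 0.267
```

Emit:
servo_tool --plan '[[[0.01,-0.07,0],[0,0,0]],[[0.02,-0.14,0],[0,0,0]],[[0.03,-0.2,0],[0,0,0]]]'

```text
clock: 15.85
position: [0.5546, 0.0034, 0.0247]
ee_rot: [1.105, 1.273, -1.101]
force: [-0.8, 6.6, 0.2]
width: 0.274
```

Emit:
servo_tool --plan '[[[0.01,-0.07,0],[0,0,0]],[[0.02,-0.14,0],[0,0,0]],[[0.03,-0.2,0],[0,0,0]]]'

```text
clock: 16.15
position: [0.5545, 0.0034, 0.0247]
ee_rot: [1.105, 1.276, -1.099]
force: [-2.4, 9.5, -0.3]
width: 0.274
```

Run:
```python
from h import *
s=st(); print(tojig(s['position']))
p=shot('wrist'); a=p['frame']; cv2.imwrite('pics/w11.png',cv2.resize(a[60:200,190:460],None,fx=2.9,fy=2.9,interpolation=cv2.INTER_CUBIC))
print(arm.observe()['force'])
```

```text
t 16.15 pos [0.5545 0.0034 0.0247] F [-2.37  9.48 -0.35] w 0.274 q [ 0.31  0.65 -0.59  1.91  0.52  0.74 -0.43]
[0.00101523 0.0855893 ]
[-2.64097995  7.77660715  0.28214935]
```

View pics/w11.png

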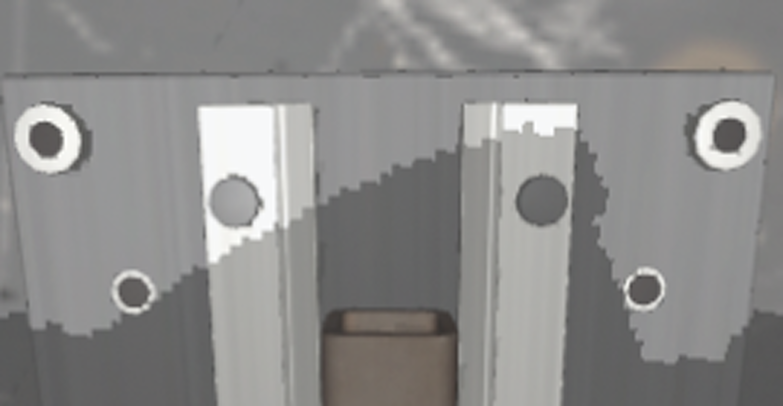

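Contact: the force rose to about 8 N (limit 16 N) and the TCP stopped. I hold a light press, then let go.

Emit:
servo_tool --plan '[[[0.02,-0.13,0],[0,0,0]],[[0.02,-0.13,0],[0,0,0]],[[0.02,-0.13,0],[0,0,0]],[[0.02,-0.13,0],[0,0,0]]]'

```text
clock: 16.6
position: [0.5544, 0.0034, 0.0246]
ee_rot: [1.105, 1.277, -1.097]
force: [-1.3, 7.3, 0.6]
width: 0.274
```

Emit:
servo_tool --plan '[[[0,-0.03,0],[0,0,0]],[[0,-0.03,0],[0,0,0]]]'

```text
clock: 16.8
position: [0.5542, 0.0034, 0.0247]
ee_rot: [1.105, 1.278, -1.097]
force: [-1.3, 5.6, 1.2]
width: 0.269
```

Emit:
servo_tool --plan '[[[0,0,0],[0,0,0]],[[0,0,0],[0,0,0]],[[0,0,0],[0,0,0]],[[0,0.0,0.5],[0,0,0]],[[0,0.5,2],[0,0,0]],[[0,1.5,5],[0,0,0]],[[0,3,9],[0,0,0]],[[0,5,13],[0,0,0]],[[0,6,17],[0,0,0]],[[0,6,21],[0,0,0]],[[0,6,22],[0,0,0]],[[0,6,22],[0,0,0]]]' --grip 0.5

```text
clock: 18.0
position: [0.5551, 0.0642, 0.2474]
ee_rot: [1.107, 1.275, -1.094]
force: [-0.8, 0.1, -0.3]
width: 0.499
```

Run:
```python
from h import *
s=st(); print(tojig(s['position']),turn(.143))
p=shot('wrist','w12.png'); a=p['frame']
for q in ['tube_25_centre','stop_block','clamp_foot','handle_tip','clamp_handle_hinge']:
    print(q,[(np.round(r['at']).astype(int).tolist(),round(r['score'],2)) for r in arm.search_frame(p,q)][:3])
p=shot('side'); cv2.imwrite('pics/s12.png',cv2.resize(p['frame'][120:240,300:420],None,fx=5,fy=5,interpolation=cv2.INTER_CUBIC))
```

```text
t 18.0 pos [0.5551 0.0642 0.2474] F [-0.78  0.13 -0.26] w 0.499 q [ 0.33  0.4  -0.74  1.67  0.29  1.17 -0.33]
[0.01024231 0.14569984] [array([-0.34,  0.31, -0.22]), array([ -0.49,  -0.53, 179.78])]
tube_25_centre [([315, 222], 0.65)]
stop_block [([325, 271], 0.63)]
clamp_foot []
handle_tip [([318, 317], 0.61)]
clamp_handle_hinge []
```

View pics/w12.png

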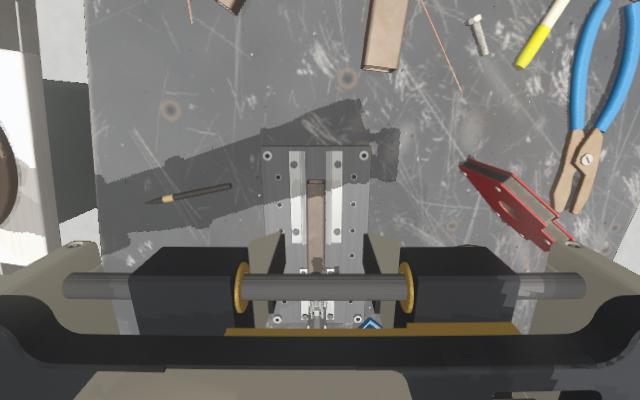

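View pics/s12.png

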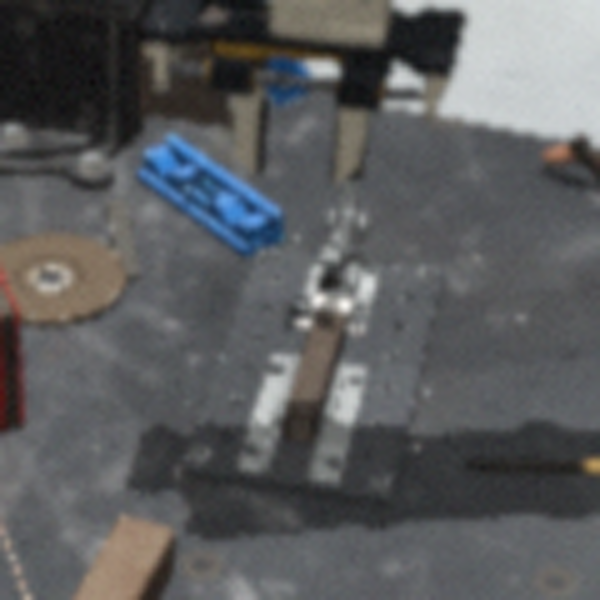

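The tube lies in the channel with its end under the open clamp arm, around (325,195) in the side picture. Next is the handle, with the jaws shut.

Emit:
servo_tool --plan '[[[0.5,-4,0],[0,0,0]],[[1,-8,0],[-0.3,0.3,0]],[[1.5,-12,0],[-0.3,0.3,0]],[[1.8,-16,0],[-0.3,0.3,0]],[[2.1,-21,0],[-0.3,0.3,0]],[[2.1,-21,0],[-0.3,0.3,0]],[[2.1,-21,0],[-0.3,0.3,0]],[[2.1,-21,0],[-0.3,0.3,0]]]' --grip 0 --squeeze 20

```text
clock: 19.15
position: [0.5746, -0.1454, 0.2432]
ee_rot: [1.098, 1.282, -1.104]
force: [0.9, -0.4, 0.5]
width: 0.001
```

Run:
```python
from h import *
s=st(); print(tojig(s['position']),turn(.143))
p=shot('wrist','w13.png')
p=shot('side'); cv2.imwrite('pics/s13.png',cv2.resize(p['frame'][90:230,300:440],None,fx=4.2,fy=4.2,interpolation=cv2.INTER_CUBIC))
R=Ro.from_rotvec(s['ee_rot']).as_matrix()
# handle tip expected for angles, and TCP, in side crop pixels
for a in (0,.15):
    f=np.radians(80)-a; w=fromjig(0,-.076-.115*np.cos(f),.062+.115*np.sin(f)); print(a,(proj(p,w)-[300,90])*4.2)
print('hinge',(proj(p,fromjig(0,-.076,.062))-[300,90])*4.2,'tcp',(proj(p,s['position'])-[300,90])*4.2)
for q in ['handle_tip']: print([(r['at'],r['score']) for r in arm.search_frame(p,q)])
```

```text
t 19.15 pos [ 0.5746 -0.1454  0.2432] F [ 0.95 -0.39  0.47] w 0.001 q [ 0.62  0.46 -0.68  1.58  0.3   1.21  0.04]
[-0.00029335 -0.06454329] [array([-0.08, -0.39, -0.27]), array([ 6.1000e-01, -1.3000e-01,  1.7972e+02])]
0 [[302.63023617 192.57953599]]
0.15 [[305.23071353 187.83859919]]
hinge [[291.54883142 310.46812096]] tcp [[302.14137144 140.64673017]]
[([371.0, 151.5], 0.65)]
```

View pics/s13.png

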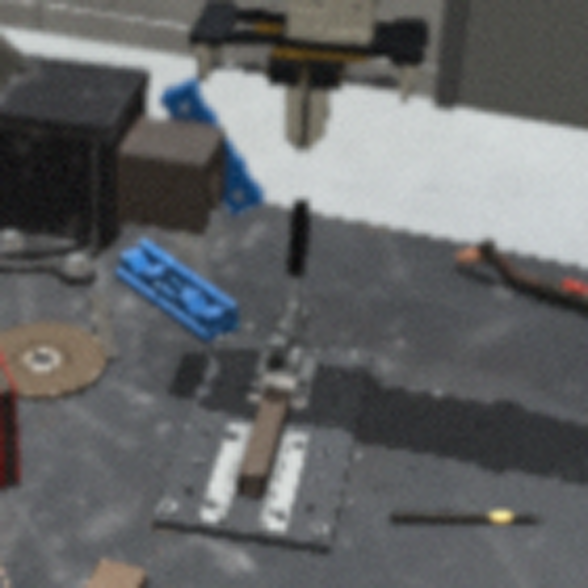

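View pics/w13.png

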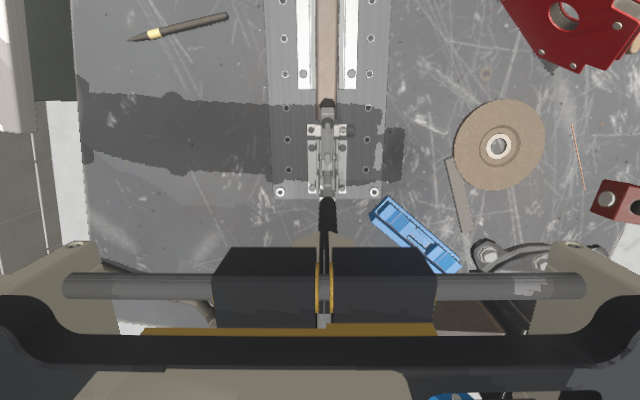

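Run:
```python
from h import *
p=shot('wrist'); a=p['frame']; cv2.imwrite('pics/w14.png',cv2.resize(a[80:250,250:480],None,fx=3.4,fy=3.4,interpolation=cv2.INTER_CUBIC))
for uv in ((280,192),(375,192),(268,199),(387,199)): print(uv,tojig(atz(p,uv,.01)).round(4))
t=shot('top'); 
for z in (0.05,.1,.15):
  print(z,[atz(t,uv,z)[:2].round(3).tolist() for uv in ((472,185),(512,185),(462,110),(466,150))])
```

```text
(280, 192) [-0.062  -0.0967]
(375, 192) [ 0.0696 -0.0958]
(268, 199) [-0.0792 -0.107 ]
(387, 199) [ 0.0869 -0.1058]
0.05 [[0.712, -0.28], [0.715, -0.403], [0.949, -0.256], [0.821, -0.264]]
0.1 [[0.702, -0.264], [0.705, -0.382], [0.931, -0.24], [0.807, -0.249]]
0.15 [[0.691, -0.247], [0.694, -0.362], [0.912, -0.225], [0.792, -0.233]]
```

View pics/w14.png

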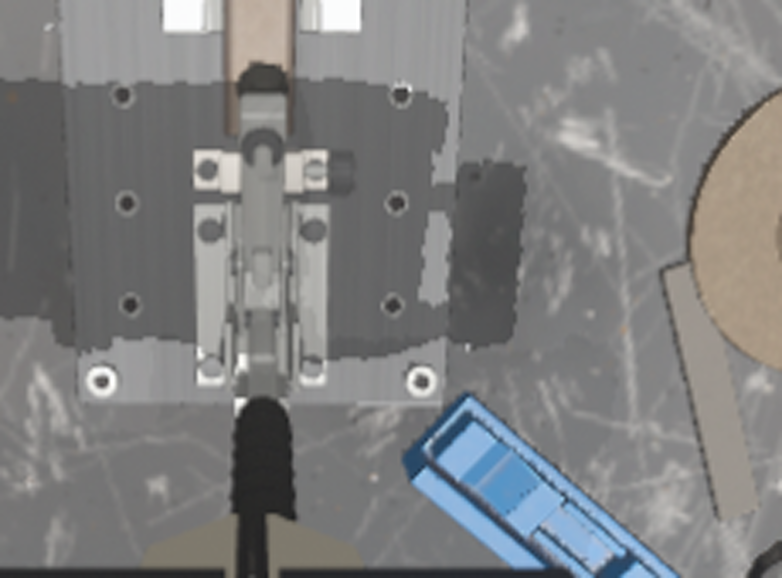

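Run:
```python
from h import *
p=shot('side')
b=atz(p,(300+212/4.2,90+232/4.2),0); print('base if on table',b)
b2=atz(p,(300+120/4.2,90+215/4.2),0); print(b2)
for z in (0,.03,.05,.1,.15,.2): print(z,(proj(p,[b[0],b[1],z])-[300,90])*4.2)
```

```text
base if on table [ 0.72570754 -0.36127913  0.        ]
[ 0.82983963 -0.35785005  0.        ]
0 [[212. 232.]]
0.03 [[212.86714723 207.33901064]]
0.05 [[213.45278695 190.62517859]]
0.1 [[214.94362057 147.85957874]]
0.15 [[216.47317365 103.64908843]]
0.2 [[218.04201263  57.93857369]]
```

```bash
cat > traj.py <<'E'
from h import *
def wp(phi,r=.070,hy=-.075,hz=.062,x=0.0005):
    f=np.radians(phi); y=hy-r*np.cos(f)+.0085*np.sin(f)+.0095; z=hz+r*np.sin(f)+.0085*np.cos(f)
    return fromjig(x,y,z)
E
python3 - <<'E'
from traj import *
s=st(); 
w0=fromjig(.0005,-.0645,.135); print(((w0-s['position'])*100).round(2))
for f in (80,70,60,50,45,40,35,30,25,20,15,10,8,6): print(f,((wp(f)-w0)*100).round(2),wp(f).round(4))
E
```

```text
t 19.45 pos [ 0.5748 -0.1459  0.2436] F [ 0.6   0.43 -0.62] w 0.004 q [ 0.62  0.46 -0.68  1.58  0.3   1.21  0.04]
[  0.06   0.07 -10.86]
80 [ 0.07 -0.47 -0.26] [ 0.5761 -0.15    0.1324]
70 [ 0.24 -1.68 -0.43] [ 0.5778 -0.1621  0.1307]
60 [ 0.41 -2.83 -0.81] [ 0.5795 -0.1736  0.1269]
50 [ 0.56 -3.91 -1.39] [ 0.581  -0.1844  0.1211]
45 [ 0.63 -4.4  -1.75] [ 0.5817 -0.1893  0.1175]
40 [ 0.7  -4.87 -2.15] [ 0.5824 -0.1939  0.1135]
35 [ 0.76 -5.29 -2.59] [ 0.583  -0.1982  0.1091]
30 [ 0.82 -5.68 -3.06] [ 0.5836 -0.2021  0.1044]
25 [ 0.87 -6.02 -3.57] [ 0.5841 -0.2055  0.0993]
20 [ 0.91 -6.32 -4.11] [ 0.5845 -0.2085  0.0939]
15 [ 0.95 -6.57 -4.67] [ 0.5849 -0.211   0.0883]
10 [ 0.98 -6.78 -5.25] [ 0.5851 -0.213   0.0825]
8 [ 0.99 -6.84 -5.48] [ 0.5852 -0.2137  0.0802]
6 [ 0.99 -6.9  -5.72] [ 0.5853 -0.2143  0.0778]
```

Descend beside the handle, turning 10° for clearance from the vise.

Emit:
servo_tool --plan '[[[0.05,0.1,-3],[0,0,4]],[[0.05,0.1,-6],[0,0,8]],[[0.05,0.1,-8.5],[0,0,10]],[[0.05,0.1,-10.5],[0,0,10]],[[0.05,0.1,-10.8],[0,0,10]],[[0.05,0.1,-10.8],[0,0,10]]]'

```text
clock: 20.05
position: [0.5752, -0.1446, 0.1356]
ee_rot: [0.965, 1.35, -0.973]
force: [0.3, -0.3, 0.4]
width: 0.006
```

Run:
```python
from traj import *
s=st(); print(tojig(s['position']),turn(.143))
for f in (80,70,60,50,45,40,35,30): print(f,((wp(f)-s['position'])*100).round(2))
p=shot('side'); cv2.imwrite('pics/s15.png',cv2.resize(p['frame'][90:230,300:440],None,fx=4.2,fy=4.2,interpolation=cv2.INTER_CUBIC))
p=shot('wrist','w15.png')
```

```text
t 20.05 pos [ 0.5752 -0.1446  0.1356] F [ 0.35 -0.27  0.38] w 0.006 q [ 0.61  0.57 -0.67  1.71  0.41  1.01  0.11]
[ 0.00041246 -0.06383623] [array([ -0.  ,  -0.39, -10.3 ]), array([ 5.800e-01, -1.000e-02,  1.697e+02])]
80 [ 0.09 -0.54 -0.32]
70 [ 0.26 -1.74 -0.5 ]
60 [ 0.43 -2.9  -0.88]
50 [ 0.58 -3.97 -1.46]
45 [ 0.65 -4.47 -1.81]
40 [ 0.72 -4.93 -2.21]
35 [ 0.78 -5.36 -2.65]
30 [ 0.84 -5.74 -3.13]
```

View pics/s15.png

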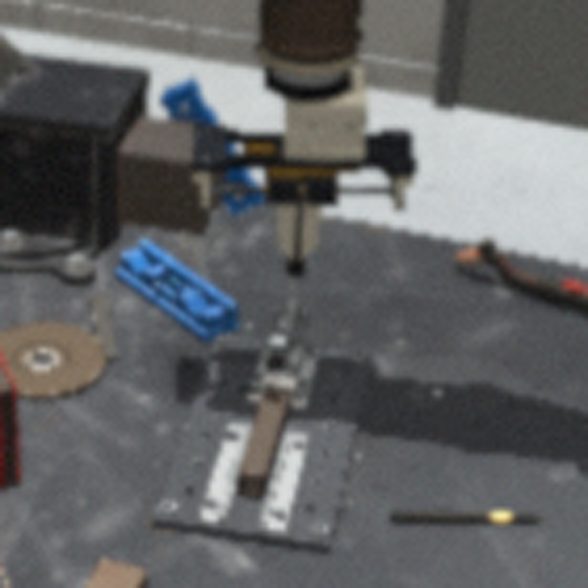

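View pics/w15.png

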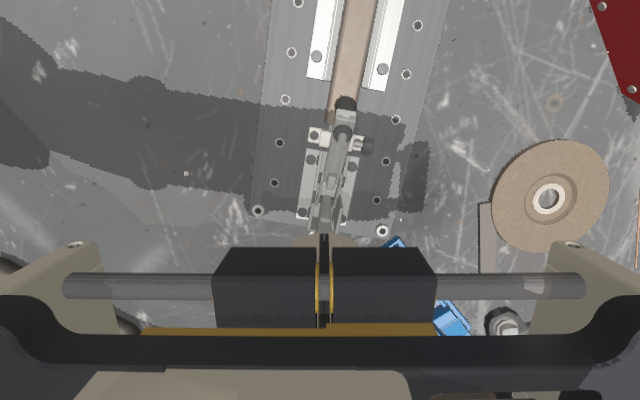

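Emit:
servo_tool --plan '[[[0.1,-0.55,-0.3],[0,0.4,0]],[[0.17,-1.1,-0.4],[0,0.4,0]],[[0.26,-1.7,-0.5],[0,0.4,0]],[[0.35,-2.3,-0.7],[0,0.4,0]],[[0.43,-2.9,-0.9],[0,0.4,0]],[[0.5,-3.4,-1.15],[0,0.4,0]],[[0.58,-4,-1.45],[0,0.4,0]],[[0.65,-4.5,-1.8],[0,0.4,0]],[[0.72,-4.9,-2.2],[0,0.4,0]],[[0.72,-4.9,-2.2],[0,0.4,0]]]'

```text
clock: 21.15
position: [0.5829, -0.1946, 0.1141]
ee_rot: [0.964, 1.354, -0.977]
force: [0.2, -0.1, 0.1]
width: 0.006
```

Run:
```python
from traj import *
s=st(); print(tojig(s['position']),turn(.143))
for f in (40,35,30,25,20,15,10,8,6): print(f,((wp(f)-s['position'])*100).round(2))
p=shot('side'); cv2.imwrite('pics/s16.png',cv2.resize(p['frame'][90:230,300:440],None,fx=4.2,fy=4.2,interpolation=cv2.INTER_CUBIC))
```

```text
t 21.15 pos [ 0.5829 -0.1946  0.1141] F [ 0.15 -0.05  0.09] w 0.006 q [ 0.66  0.62 -0.65  1.68  0.44  1.    0.18]
[ 0.00091046 -0.11441905] [array([  0.  ,  -0.72, -10.23]), array([  1.06,   0.  , 169.77])]
40 [-0.05  0.07 -0.05]
35 [ 0.01 -0.36 -0.49]
30 [ 0.07 -0.74 -0.97]
25 [ 0.12 -1.09 -1.48]
20 [ 0.16 -1.39 -2.01]
15 [ 0.19 -1.64 -2.57]
10 [ 0.22 -1.84 -3.15]
8 [ 0.23 -1.91 -3.39]
6 [ 0.24 -1.97 -3.63]
```

View pics/s16.png

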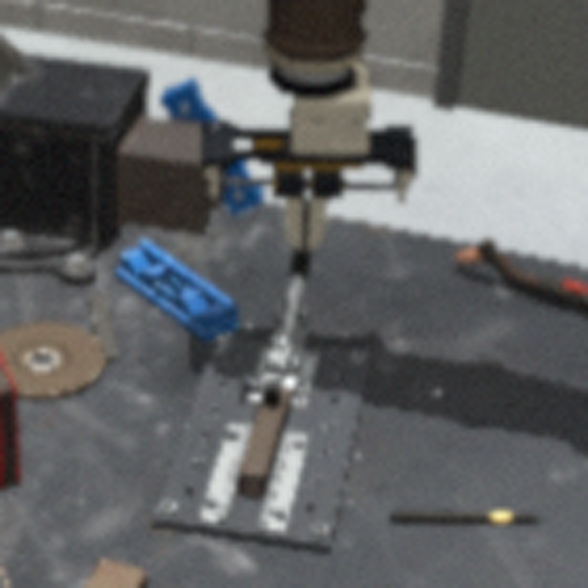

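Emit:
servo_tool --plan '[[[0.01,-0.36,-0.5],[0,0,0]],[[0.07,-0.74,-0.97],[0,0,0]],[[0.1,-0.92,-1.22],[0,0,0]],[[0.12,-1.09,-1.48],[0,0,0]],[[0.12,-1.09,-1.48],[0,0,0]]]'

```text
clock: 21.7
position: [0.5845, -0.2044, 0.0997]
ee_rot: [0.964, 1.354, -0.976]
force: [-0.6, 2.3, 4.5]
width: 0.007
```

Run:
```python
from traj import *
s=st(); print(tojig(s['position']))
for f in (25,20,15,10,8,6): print(f,((wp(f)-s['position'])*100).round(2))
```

```text
t 21.7 pos [ 0.5845 -0.2044  0.0997] F [-0.59  2.27  4.5 ] w 0.007 q [ 0.67  0.65 -0.64  1.68  0.45  0.98  0.19]
[ 0.00110923 -0.12429186]
25 [-0.05 -0.11 -0.04]
20 [-0.   -0.41 -0.57]
15 [ 0.03 -0.66 -1.13]
10 [ 0.06 -0.87 -1.71]
8 [ 0.07 -0.93 -1.95]
6 [ 0.08 -0.99 -2.19]
```

Emit:
servo_tool --plan '[[[0,-0.2,-0.25],[0,0,0]],[[0,-0.42,-0.57],[0,0,0]],[[0.02,-0.54,-0.85],[0,0,0]],[[0.03,-0.66,-1.13],[0,0,0]],[[0.03,-0.66,-1.13],[0,0,0]]]'

```text
clock: 22.2
position: [0.5852, -0.2102, 0.0883]
ee_rot: [0.964, 1.355, -0.974]
force: [0.9, 3.6, 1.6]
width: 0.009
```

Emit:
servo_tool --plan '[[[0,-0.1,-0.2],[0,0,0]],[[0.02,-0.2,-0.45],[0,0,0]],[[0.03,-0.25,-0.6],[0,0,0]],[[0.03,-0.25,-0.6],[0,0,0]]]'

```text
clock: 22.6
position: [0.5851, -0.2136, 0.0818]
ee_rot: [0.964, 1.355, -0.976]
force: [0.5, 0.3, 0.9]
width: 0.006
```

Run:
```python
from traj import *
s=st(); print(tojig(s['position']))
for f in (15,10,8,6): print(f,((wp(f)-s['position'])*100).round(2))
p=shot('side'); cv2.imwrite('pics/s17.png',cv2.resize(p['frame'][90:230,300:440],None,fx=4.2,fy=4.2,interpolation=cv2.INTER_CUBIC))
```

```text
t 22.6 pos [ 0.5851 -0.2136  0.0818] F [0.53 0.35 0.93] w 0.006 q [ 0.67  0.67 -0.63  1.68  0.47  0.96  0.19]
[ 0.00034428 -0.13352459]
15 [-0.02  0.26  0.66]
10 [0.01 0.06 0.08]
8 [ 0.02 -0.01 -0.16]
6 [ 0.03 -0.07 -0.4 ]
```

View pics/s17.png

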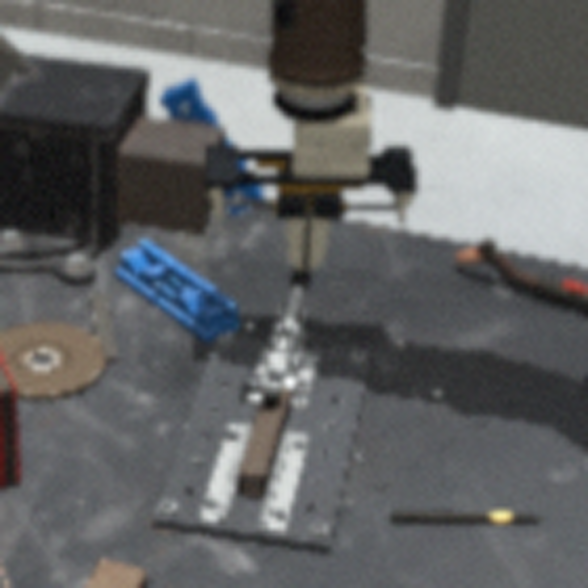

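Emit:
servo_tool --plan '[[[0,-0.02,-0.1],[0,0,0]],[[0,-0.04,-0.2],[0,0,0]],[[0,-0.04,-0.2],[0,0,0]]]'

```text
clock: 22.95
position: [0.5849, -0.2142, 0.0796]
ee_rot: [0.964, 1.355, -0.976]
force: [0.3, -0.3, 0.7]
width: 0.005
```

Emit:
servo_tool --plan '[[[0,-0.02,-0.1],[0,0,0]],[[0,-0.04,-0.2],[0,0,0]],[[0,-0.04,-0.2],[0,0,0]]]'

```text
clock: 23.25
position: [0.585, -0.2145, 0.0782]
ee_rot: [0.964, 1.354, -0.976]
force: [-1.9, 0.2, 6.1]
width: 0.006
```

Emit:
servo_tool --plan '[[[0,0,-0.1],[0,0,0]],[[0,0,-0.2],[0,0,0]],[[0,0,-0.2],[0,0,0]]]'

```text
clock: 23.55
position: [0.5852, -0.2145, 0.0778]
ee_rot: [0.963, 1.353, -0.976]
force: [-5.6, 0.6, 15.6]
width: 0.003
```

Emit:
servo_tool --plan '[[[0,0,0.5],[0,0,0]],[[0,0.2,2],[0,0,0]],[[0,0.5,5],[0,0,0]],[[0,1,9],[0,0,0]],[[-1,1,13],[0,0,0]],[[-3,1,17],[0,0,0]],[[-6,1,20],[0,0,0]],[[-10,1,20],[0,0,0]],[[-14,1,20],[0,0,0]],[[-14,1,20],[0,0,0]]]'

```text
clock: 24.55
position: [0.4407, -0.2047, 0.2786]
ee_rot: [0.962, 1.354, -0.981]
force: [-0.2, 1.2, 0.2]
width: 0.006
```

Run:
```python
from traj import *
s=st()
p=shot('side'); cv2.imwrite('pics/s18.png',cv2.resize(p['frame'][110:230,310:430],None,fx=5,fy=5,interpolation=cv2.INTER_CUBIC))
print([(r['at'],r['score']) for r in arm.search_frame(p,'handle_tip')])
for a in (.9,1.15,1.25,1.29):
    f=np.radians(80)-a; w=fromjig(0,-.076-.115*np.cos(f),.062+.115*np.sin(f)); print(a,proj(p,w),(proj(p,w)-[310,110])*5)
t=shot('top'); cv2.imwrite('pics/t18.png',cv2.resize(t['frame'][180:290,330:480],None,fx=5,fy=5,interpolation=cv2.INTER_CUBIC))
p=shot('wrist','w18.png')
```

```text
t 24.55 pos [ 0.4407 -0.2047  0.2786] F [-0.18  1.17  0.15] w 0.006 q [ 0.94  0.26 -0.77  1.77  0.2   1.2   0.44]
[([372.1, 153.8], 0.51)]
0.9 [[374.32119784 138.94745594]] [[321.60598919 144.7372797 ]]
1.15 [[374.27803399 143.45190571]] [[321.39016995 167.25952857]]
1.25 [[374.17956055 145.57580566]] [[320.89780273 177.87902831]]
1.29 [[374.12766228 146.46943126]] [[320.6383114  182.34715631]]
```

View pics/s18.png

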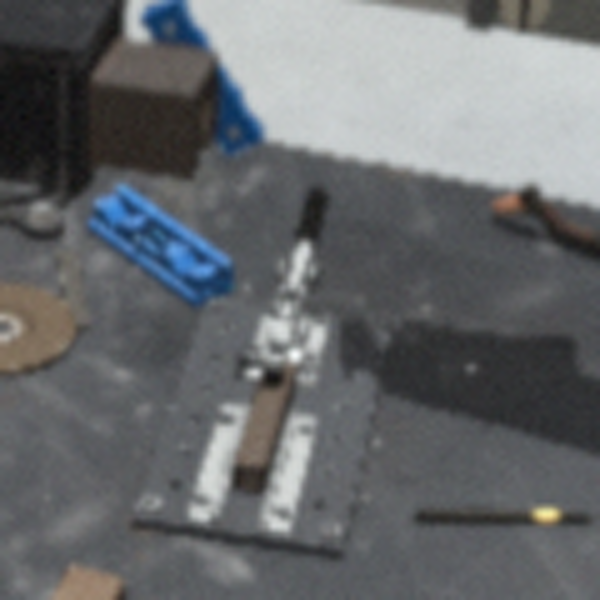

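View pics/t18.png

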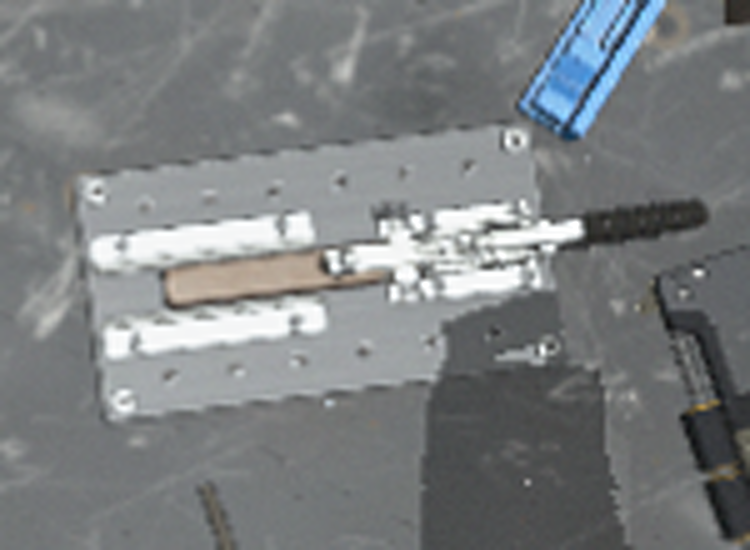

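View pics/w18.png

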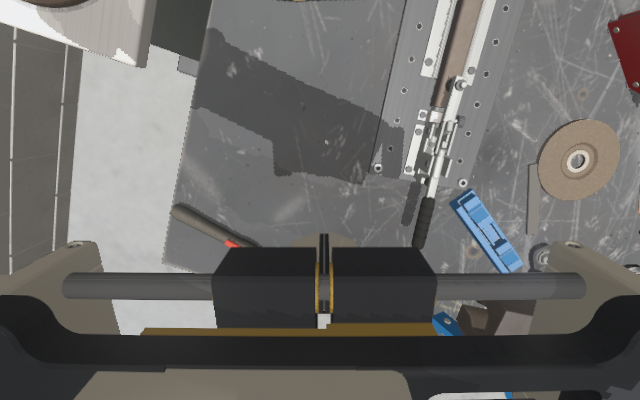

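The clamp is closed: the handle lies down at (705,215) in the top crop, and the foot is on the tube. One more close check that the tube didn't creep off the stop: I look from the same vantage as at contact.

Emit:
servo_tool --plan '[[[3,4,0],[0,0,-5]],[[6,8,0],[0,0,-10]],[[8,12,0],[0,0,-10]],[[10,16,0],[0,0,-10]],[[11.4,20.8,0],[0,0,-10]],[[11.4,20.8,-4],[0,0,-10]],[[11.4,20.8,-8],[0,0,-10]],[[11.4,20.8,-12],[0,0,-10]],[[11.4,20.8,-16],[0,0,-10]],[[11.4,20.8,-20],[0,0,-10]],[[11.4,20.8,-20],[0,0,-10]],[[11.4,20.8,-20],[0,0,-10]]]'

```text
clock: 25.95
position: [0.5605, 0.0047, 0.0786]
ee_rot: [1.095, 1.286, -1.106]
force: [-0.7, -0.2, 0.8]
width: 0.009
```

Run:
```python
from h import *
s=st(); print(tojig(s['position']),s['ee_rot'])
p=shot('wrist'); a=p['frame']; print(p['position'],p['rotation']); cv2.imwrite('pics/w19.png',cv2.resize(a[60:200,190:460],None,fx=2.9,fy=2.9,interpolation=cv2.INTER_CUBIC))
cv2.imwrite('pics/w19f.png',a)
```

```text
t 25.95 pos [0.5605 0.0047 0.0786] F [-0.69 -0.21  0.79] w 0.009 q [ 0.37  0.6  -0.67  1.84  0.47  0.88 -0.38]
[0.00715468 0.08604772] [ 1.09473118  1.28592094 -1.10566256]
[0.55047177 0.08326725 0.23816768] [2.83891916 0.21417519 0.01529198]
```

View pics/w19.png

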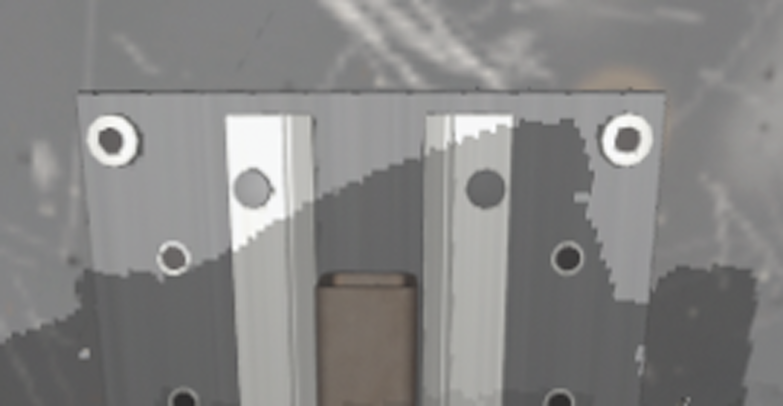

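Run:
```python
from h import *
p=shot('wrist'); s=arm.observe()
def Rm(v): 
    v=np.array(v,float); return v if v.shape==(3,3) else cv2.Rodrigues(v)[0]
Rt_=Rm(s['ee_rot']); off=Rt_.T@(np.array(p['position'])-s['position']); Rrel=Rt_.T@Rm(p['rotation'])
q=dict(p); R=Rm([1.105,1.276,-1.099]); q['position']=np.array([.5545,.0034,.0247])+R@off; q['rotation']=R@Rrel
def pr(c,rows):
    f=lambda u,v:(190+u/2.9-.33,60+v/2.9-.33)
    tube=tojig(atz(c,f(*rows['tube']),.035))[1]
    h=np.mean([tojig(atz(c,f(*r),.02))[1] for r in rows['holes']]); sc=np.mean([tojig(atz(c,f(*r),.01))[1] for r in rows['scr']])
    hm=np.mean([tojig(atz(c,f(*r),.01))[1] for r in rows['hol2']])
    print('tube end',tube.round(4),'to rail hole',(h-tube).round(4),'to screw',(sc-tube).round(4),'plate holes',(hm-tube).round(4))
pr(q,dict(tube=(390,335),holes=[(236,201),(542,200)],scr=[(47,138),(729,135)],hol2=[(133,292),(643,289)]))
pr(p,dict(tube=(367,287),holes=[(253,188),(486,188)],scr=[(113,140),(627,139)],hol2=[(173,258),(567,258)]))
```

```text
tube end 0.1321 to rail hole 0.0224 to screw 0.0341 plate holes 0.0038
tube end 0.1316 to rail hole 0.0224 to screw 0.0342 plate holes 0.0037
```

The tube end hasn't moved against the jig's holes (22.4 mm both times). I raise the arm clear and hand in.

Emit:
servo_tool --plan '[[[0,2,5],[0,0,0]],[[0,3,10],[0,0,0]],[[0,3,15],[0,0,0]],[[0,3,15],[0,0,0]],[[0,3,15],[0,0,0]],[[0,3,15],[0,0,0]]]'

```text
clock: 26.65
position: [0.5617, 0.0342, 0.2308]
ee_rot: [1.097, 1.281, -1.104]
force: [0.2, -0.8, -1.4]
width: 0.007
```

Run:
```python
from h import *
st(); print(arm.sign_off()); st()
```

```text
t 26.65 pos [0.5617 0.0342 0.2308] F [ 0.24 -0.82 -1.42] w 0.007 q [ 0.39  0.44 -0.76  1.67  0.32  1.17 -0.31]
the job is handed in; nothing more can be done
None
the job is handed in; nothing more can be done
```

The 25 mm tube is laid flat in the channel with its end against the stop rod, the toggle clamp is locked on it, and the job was handed in at 26.7 s; no verdict was reported.

- **Stop contact:** I slid the tube in with a light 7 N grip until the force rose. It read 6.6 to 9.5 N and the arm stopped moving. I held it for about half a second and let go; the rod slips above 16 N.
- **Clamp:** Closed fingers pushed the handle over. Resistance rose to about 5 N, then fell away past dead centre. The handle then met its stop at the expected height, and I pressed it there with 15.6 N at most (limit 30 N).
- **Last checks:** The tube's end measured 22.4 mm from the rail holes both at contact and after clamping, so it had not moved. The arm ended well clear of everything, and I touched none of the other things on the table.

**What I could not confirm:**
- The stop rod's head is hidden under the clamp arm, so its contact with the tube rests on the force reading and the unchanged tube position.
- I did not measure the foot's pressing force; that it presses is inferred from the locked handle.
- The wrist camera disagreed with my jig position by 3 to 5 mm. I worked from positions relative to the jig and from touch instead.
- The network that finds things placed the handle tip about 7 pixels from where a locked handle should be. It was a low-confidence result (0.51) and it sat on the middle of the grip, so I went by the pictures and the forces.

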